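Pack the last tin and shut the clip-lid box

ROBOT

A 7-joint arm with a two-finger parallel gripper is mounted at the origin on the work surface. World frame = base frame: x ahead of the robot, y to its left, z up, the work surface at z = 0. Lengths are in m, angles in rad, forces in N, time in s.
With the tool pointing down it reaches from about 0.425 to 0.825 m from the base axis. Payload 3.6 kg.
Tool frame: the origin (TCP) lies midway between the tips of the shut fingers; the grasp point (between the pads) lies 19 mm behind it; z points along the fingers, y is the line along which they close (so a half turn about z gives the same grasp; the last joint's range is limited). The gripper opens to 85 mm and grips with 20 to 120 N. Pads are 22 mm wide; open, the fingers measure 114 mm over their backs; the gripper's body (76 mm by 85 mm) begins 54 mm behind the grasp point. The pads swing forward as they close: fully open they stand 13 mm farther back than shut.
Start: joints at [1.248, 0.615, -0.013, 1.423, 0.008, 1.103, -0.04], TCP at [0.19, -0.622, 0.231] pointing down, gripper open.
Joint ranges: [-3.12, 3.12], [-0.3, 2.06], [-1.34, 1.32], [0.26, 2.42], [-1.36, 4.5], [0.01, 1.98], [-2.84, 2.84]. Speed limits (rad/s): [2.79, 2.79, 3.14, 3.14, 3.14, 3.14, 3.14].

INTERFACE

Orientations are given as a unit quaternion [x, y, z, w].
In Python, from bench import ctrl, camera, spotter gives the robot as it stands.
- The arm moves only by the tool send_rows, never from a script. Its argument "deltas" is a list of rows, each a list of 2 entries, a list of its own where there are three numbers: the shift along the tool's x, y, z scaled (see below), then the turn, a rotation vector about the tool's x, y, z scaled (see below). A call has 1 to 5 rows; each row is the pose to reach, as a shift and turn from the pose commanded when the call began, along the tool's axes at that moment; what a row does not reach only later rows make up. The controller multiplies each number of a shift by 0.8 m and each number of a turn by 60 degrees. A row lasts 1/8 s, in which the tool goes at most 62.5 mm and 10.7 degrees, less where a joint would pass 70% of its speed; a pose out of reach is approached as far as the arm can. A call with a number of a shift or a turn outside -1 to 1 is refused whole. A call with a gripper value outside its range is refused whole. "hand" is the opening, from 0 (shut) to 1 (fully open), set as the call begins (left out, the last holds). The fingers move at their own pace and stop on an object; "grip_force" is the grip in N (left out, the last holds). Time passes only in rows, so rows that repeat a pose let the fingers close. It gives the time, the measured TCP pose, the force, the opening and the grip force at its end, in the units of the state.
- ctrl.read_state(): the state, without advancing time (a new reading comes with each control period).
- camera(name): name is "scene" or "side" or "wrist"; returns a dict with "color" (480x640x3 uint8, red, green, blue), "depth" (480x640 float32, m along the optical axis (not along the pixel's ray), 0 where there is no reading), "mtx" (3x3 intrinsics, pixels), "rvec" (rotation vector, rad) and "tvec" (3), from world to camera coordinates, as OpenCV has them; the wrist camera has in their place "T_tool_cam" (4x4, takes a point from camera to tool coordinates, whose origin is the TCP and whose axes are the flange's). Camera axes: x right, y down, z forward; pixel columns grow to the right and rows downward; lengths in m; the calibration is good to about 2 mm. The wrist camera is an equidistant fisheye: a pixel r from the principal point sees the ray r / f radians off the axis. A picture is of the moment at which its call begins: read the wrist's pose just before it.
- ctrl.finish_job(): hands the job in; it is judged then, once.
Trained networks look in a picture, given as the dict that the camera call returned (one of the last four; its "shot" number tells which), for a name from the list of things; names that differ only in an ending like _2 or _b are one class to them, and where a whole thing is asked for, a point or a joint stands for the part that bears it (a point fixed in the world has none). Each returns a list of dicts, best first, with "conf" (0 to 1); they miss things now and then, are a little off and sometimes report something else, mostly with a low value. They report only what shows in the picture. A call takes as long as a camera call.
- spotter.boxes_of(picture, label): "pixel" ([row, column] in pixels, amid what is visible of it).
The state is a dict: "t": time; "joints": joint angles; "joint_velocities": joint speeds; "effort": joint torques, N m; "position": TCP position; "eef_rot": TCP orientation; "contact_force": force on the tool from outside, world axes, zero at the start; "torque": the same for the moment, N m; "gripper_width": opening from 0.0 (shut) to 1.0 (fully open); "finger_force": force on a finger pad.
Only numpy, scipy, OpenCV 4.12 (cv2) and the standard library are available. Lean on these libraries where they do the work, as an engineer would, in place of code of your own. Each camera call takes 0.05 s, during which the arm holds its last target. There are 200 camera calls.

TASK

Take the small octagonal tin out of its bay in the low two-bay rack and stand it upright in the clear box, crosswise like the octagonal tin already there; set it down gently, and push it up so that both tins stand flush, face to face and tight against that end of the box. Then lower the hinged lid fully shut without slamming it. The box is too narrow to take the tin with fingers at its ends, so change your grip on the way (the rubber mat is free for that), and leave the other things where they are.

Things in the scene. Friction and masses are not known exactly. Their poses are not given: they have to be found in the camera images.
- tin: the small octagonal tin to pack, plain metal: 66 mm long (its x), 42 mm wide (its y), 48 mm high, elongated octagon with 8 mm corner cuts. Origin: centre of its underside; z up. At the start it stands in one of the two rack bays, 4 mm above the table, its x along the rack x
- neighbour: an identical octagonal tin (66 x 42 x 48 mm) already standing loose in the box near its +y end wall, its x along the box x. Origin: centre of its underside
- box: the fixed clear plastic box, outside 92 (x) x 190 (y) x 75 (z) mm, walls and floor 5 mm thick: inside 82 x 180 mm, floor at z = 5 mm. Origin: centre of its underside. Its lid is hinged along the +x (far) rim; the -x side is its front. With the two tins flush at the +y end, their centres are at y = +69 and +27 mm in the box frame
- lid (a joint): hinge angle of the box lid, rad: 0 = fully shut, starts open and leaning back (about 2.4); stop at 2.7. A stiff hinge: the lid stays where it is left and must be brought all the way down. The lid reaches 92 mm from the hinge, is 190 mm wide and 5 mm thick, plus a front tab 60 mm wide that ends 108 mm from the hinge
- lid_rib (a point): middle of the lower edge of the keeper rib under the lid: 32 mm deep, 6 mm thick, 30 to 80 mm from the hinge, at y = -3.5 to +2.5 mm in the box frame. With the lid shut it stands just beside the packed tin (3.5 mm clearance); it strikes the tin if the tins are not flush
- lid_tab (a point): point on the outer face of the lid tab, in its middle, 100 mm from the hinge (the upper face when shut)
- lid_hinge (a point): middle of the lid hinge axis, fixed, 46 mm along +x from the box centre, 75 mm above the table; the axis is along the box y
- rack: fixed low beige steel rack, 84 (x) x 112 (y) mm, floor 4 mm thick, two bays centred at y = +25.5 and -25.5 mm, 48 mm wide between 3 mm walls 60 mm high that run along x from -23 to +23 mm. Ends open but for 18 mm high lips (at x = +-37 mm, 3 mm thick): a thing in a bay can only be gripped along the rack x. Origin: centre of its underside
- mat: fixed black rubber mat, 130 x 130 x 3 mm, on the table between rack and box; free for setting the tin down. Origin: centre of its underside
- canister: small round steel canister, 42 mm diameter, 50 mm high, standing in the other rack bay; leave alone. Origin: centre of its underside
- cup: glass cup, 68 mm rim diameter, 85 mm high; leave alone. Origin: underside centre
- plate: red plastic plate, 170 mm diameter, 20 mm high; leave alone. Origin: underside centre
- big_tin: large octagonal tin, 108 mm across, 125 mm high; leave alone. Origin: underside centre
- tea_canister: stainless steel tea canister with knob, 84 mm diameter, 152 mm high; leave alone. Origin: underside centre
- brush: hand brush lying on the table; leave alone. Origin: middle of its underside
- jar: glass jar with steel cap, 70 mm diameter, 100 mm high; leave alone. Origin: underside centre

How it is judged:
By the outcome, as a careful person would: the job done as asked, in the order asked, and still so for the second after the job is handed in, with the robot touching nothing.
It also fails if it takes over 72 s, if anything falls off the work surface, if the arm or the gripper's body presses on something with over 40 N, if the wrist force passes 120 N, or if a joint passes its speed limit or range.

## Working session

There is one attempt and no reset: what is moved stays moved. The work goes in short steps, Python scripts to look and compute and a tool call to move; the robot and the scene stay as the last step left them, time stands still between calls to the robot, and variables do not carry over. Pictures are saved under pics/ and viewed, at most 10 in all, crops included, and the job is handed in when it is done.

Besides the shell and the picture viewer there is one more tool, called after "Request:" in YAML: its name, and indented under it one key for each argument. send_rows: Moves the arm, as the interface text tells. Shifts and turns lie within -1 to 1; 1 stands for 0.8 m of shift or 60 degrees of turn. Its arguments: {"type":"object","properties":{"deltas":{"type":"array","items":{"type":"array"}},"hand":{"type":"number"},"grip_force":{"type":"number"}},"required":["deltas"]}

```bash
ls; mkdir -p pics; cat > h.py <<'E'
import numpy as np, cv2
from scipy.spatial.transform import Rotation as R
from bench import ctrl, camera, spotter
def cloud(p):
    d=p["depth"]; v,u=np.mgrid[0:480,0:640]; K=p["mtx"]
    P=np.stack([(u-K[0,2])/K[0,0]*d,(v-K[1,2])/K[1,1]*d,d],-1)
    Rm=cv2.Rodrigues(np.array(p["rvec"],float))[0]
    W=(P-np.array(p["tvec"]).ravel())@Rm
    W[d<=0]=np.nan
    return W
def proj(p,X):
    return cv2.projectPoints(np.array(X,float).reshape(-1,3),np.array(p["rvec"],float),np.array(p["tvec"],float),p["mtx"],None)[0].reshape(-1,2)
def save(p,n): cv2.imwrite("pics/"+n+".png",p["color"][:,:,::-1])
E
python3 - <<'E'
from h import *
np.set_printoptions(precision=4,suppress=True)
s=ctrl.read_state(); print(s)
for n in ("scene","side"):
    p=camera(n); save(p,n+"0"); W=cloud(p); np.savez(n+"0.npz",W=W,c=p["color"],mtx=p["mtx"],rvec=p["rvec"],tvec=p["tvec"])
    for l in ("tin","box","lid","rack","mat","canister","lid_tab"):
        r=spotter.boxes_of(p,l)[:3]
        print(n,l,[(x["pixel"],round(x["conf"],2),W[int(x["pixel"][0]),int(x["pixel"][1])]) for x in r])
E
```

```text
pics
{'t': 0.0, 'joints': array([ 1.2475,  0.6159, -0.0126,  1.4249,  0.0081,  1.1034, -0.0404]), 'joint_velocities': array([-0.0014, -0.0006, -0.0018,  0.0008,  0.0023, -0.0004,  0.0017]), 'effort': array([  0.0002, -46.9219,   0.2589, -17.1037,   0.0099,   0.0097,
         0.    ]), 'position': array([ 0.1899, -0.6208,  0.2301]), 'eef_rot': array([ 0.989 ,  0.1479, -0.0002, -0.0013]), 'contact_force': array([ 0.7287, -0.7538, -0.0375]), 'torque': array([ 0.0477, -0.014 , -0.014 ]), 'finger_force': 0.0, 'gripper_width': 1.0022095415609396}
scene tin [([193.6, 310.6], 0.63, array([ 0.4956, -0.2371,  0.0563]))]
scene box [([285.2, 418.2], 0.63, array([0.4477, 0.1524, 0.0033]))]
scene lid [([283.2, 395.8], 0.56, array([0.5666, 0.1902, 0.1097]))]
scene rack [([207.2, 310.9], 0.75, array([ 0.4922, -0.2435,  0.0037]))]
scene mat [([241.0, 350.8], 0.9, array([ 0.486 , -0.0613,  0.0036]))]
scene canister [([201.4, 318.3], 0.66, array([ 0.4856, -0.2123,  0.0404])), ([193.9, 309.2], 0.15, array([ 0.4929, -0.2465,  0.05  ]))]
scene lid_tab [([279.9, 399.0], 0.7, array([0.5493, 0.1833, 0.1056]))]
side tin [([363.8, 320.9], 0.71, array([ 0.4743, -0.2719,  0.0507]))]
side box [([206.0, 254.9], 0.81, array([0.522 , 0.1718, 0.0759]))]
side lid [([191.1, 267.1], 0.7, array([0.5604, 0.1771, 0.1037]))]
side rack [([370.6, 303.8], 0.72, array([ 0.45  , -0.2511,  0.0171]))]
side mat [([300.9, 281.7], 0.73, array([ 0.4835, -0.0692,  0.0026]))]
side canister [([346.5, 302.7], 0.84, array([ 0.4608, -0.2275,  0.0533]))]
side lid_tab [([192.3, 268.5], 0.66, array([0.56  , 0.1691, 0.1059]))]
```

View pics/scene0.png

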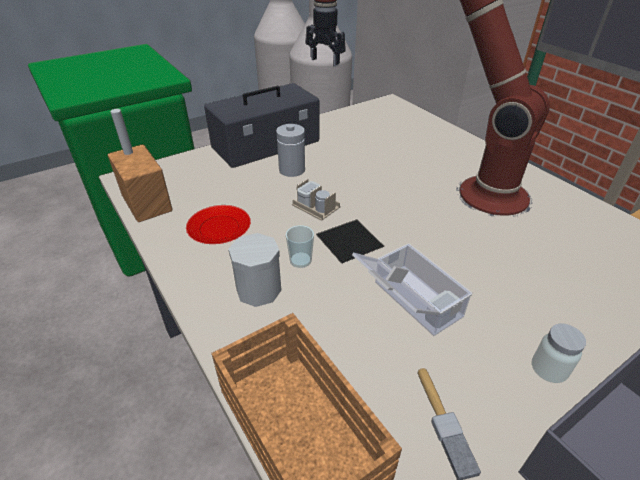

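View pics/side0.png

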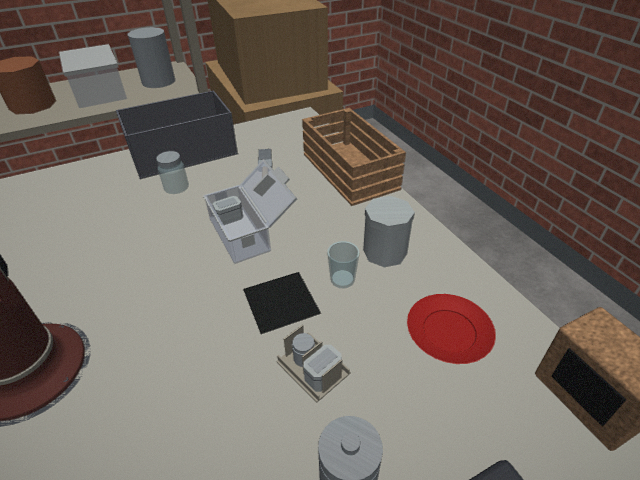

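The scene view shows the rack (row 200, col 315) with the tin in its far-left bay and the canister beside it. The mat is at (241,351). The box is at (285,418), its lid leaning back over +x, and the neighbour stands at its +y end. The side view agrees: tin (364,321), box (206,255). Next I fit the geometry.

```bash
python3 - <<'E'
from h import *
np.set_printoptions(precision=4,suppress=True)
for n in ("scene","side"):
    q=np.load(n+"0.npz"); W=q["W"]; c=q["c"]
    def reg(x0,x1,y0,y1,z0,z1):
        return (W[...,0]>x0)&(W[...,0]<x1)&(W[...,1]>y0)&(W[...,1]<y1)&(W[...,2]>z0)&(W[...,2]<z1)
    m=reg(.36,.62,-.17,.05,-.01,.015)&(c.max(-1)<60)
    P=W[m][:,:2].astype(np.float32); print(n,"mat",len(P),cv2.minAreaRect(P), P.mean(0))
    # rack + top faces
    m=reg(.36,.62,-.36,-.15,.008,.08); P=W[m]; print("rackall",len(P),cv2.minAreaRect(P[:,:2].astype(np.float32)))
    m=reg(.36,.62,-.36,-.15,.047,.058);P=W[m]
    lab=cv2.kmeans(P[:,:2].astype(np.float32),2,None,(3,50,1e-5),5,cv2.KMEANS_PP_CENTERS)[1].ravel()
    for k in (0,1):print(" top",(lab==k).sum(),np.median(P[lab==k],0),cv2.minAreaRect(P[lab==k][:,:2].astype(np.float32)))
    m=reg(.36,.75,.02,.33,.065,.08);P=W[m]; print("rim",len(P),cv2.minAreaRect(P[:,:2].astype(np.float32)))
    m=reg(.36,.75,.02,.33,.03,.07);P=W[m]; print("body",len(P),cv2.minAreaRect(P[:,:2].astype(np.float32)))
    m=reg(.36,.75,.02,.33,.085,.25);P=W[m]
    C=P.mean(0);U=np.linalg.svd(P-C)[2];print("lid",len(P),C,U[2],P.min(0),P.max(0))
E
```

```text
scene mat 1464 ((0.4844554662704468, -0.06672258675098419), (0.12682487070560455, 0.1283102184534073), 85.57191467285156) [ 0.4859 -0.0654]
rackall 1007 ((0.47333186864852905, -0.24271877110004425), (0.08056952804327011, 0.11411841213703156), 15.495963096618652)
 top 260 [ 0.484  -0.2657  0.0529] ((0.48247918486595154, -0.2666507065296173), (0.07110901176929474, 0.05648060515522957), 16.51811408996582)
 top 145 [ 0.4679 -0.2105  0.0539] ((0.4652784764766693, -0.21509023010730743), (0.04409582167863846, 0.04802904278039932), 13.750638961791992)
rim 986 ((0.480464905500412, 0.18102148175239563), (0.19683517515659332, 0.11014294624328613), 89.99565124511719)
body 1714 ((0.4775294065475464, 0.184101864695549), (0.09435538202524185, 0.190357968211174), 1.2531205415725708)
lid 1384 [0.5728 0.1926 0.1177] [ 0.5588 -0.0059 -0.8293] [0.528  0.0869 0.0851] [0.6123 0.279  0.1504]
side mat 2832 ((0.48234567046165466, -0.06952498108148575), (0.13113568723201752, 0.12842679023742676), 85.91736602783203) [ 0.4807 -0.0729]
rackall 2451 ((0.4713818430900574, -0.24519827961921692), (0.08246146887540817, 0.11300937086343765), 16.025808334350586)
 top 917 [ 0.4784 -0.2701  0.0519] ((0.48051971197128296, -0.26988735795021057), (0.06683970987796783, 0.05436737462878227), 16.632888793945312)
 top 414 [ 0.4644 -0.2184  0.0535] ((0.4649173319339752, -0.21867479383945465), (0.044977977871894836, 0.051208171993494034), 15.873442649841309)
rim 888 ((0.4782136380672455, 0.17977704107761383), (0.10849018394947052, 0.20064178109169006), 2.750079393386841)
body 1517 ((0.47417116165161133, 0.17742860317230225), (0.09194924682378769, 0.1959982067346573), 1.9184637069702148)
lid 1734 [0.5672 0.1699 0.1125] [-0.5903 -0.0203  0.807 ] [0.5273 0.0838 0.085 ] [0.6108 0.2788 0.1482]
```

```bash
cat >> h.py <<'E'
import json
def Rd(psi,tilt=0):  # tool down, tool y at yaw psi (deg)
    s,c=np.sin(np.radians(psi)),np.cos(np.radians(psi))
    return R.from_matrix(np.array([[-s,c,0],[c,s,0],[0,0,-1.]]))
def plan(*way):
    """way: (x,y,z,psi,rows[,hold]) -> prints calls of <=5 rows; keeps commanded pose in cmd.json"""
    cx=json.load(open("cmd.json")); poses=[]
    cur=np.array(cx)
    for w in way:
        t=np.array(w[:4],float)
        for i in range(1,w[4]+1): poses.append(cur+(t-cur)*i/w[4])
        poses+= [t]*(w[5] if len(w)>5 else 0); cur=t
    c0=np.array(cx)
    for k in range(0,len(poses),5):
        R0=Rd(c0[3]); rows=[]
        for q in poses[k:k+5]:
            d=R0.inv().apply(q[:3]-c0[:3])/0.8
            r=(R0.inv()*Rd(q[3])).as_rotvec()/np.radians(60)
            rows.append([[round(float(v),4)+0 for v in d],[round(float(v),4)+0 for v in r]])
        print(json.dumps(rows)); c0=poses[min(k+5,len(poses))-1]
    json.dump(list(map(float,c0)),open("cmd.json","w"))
def st():
    s=ctrl.read_state(); p=s["position"]; m=R.from_quat(s["eef_rot"]).as_matrix()
    print("t",round(s["t"],2),"pos",np.round(p,4),"psi",round(np.degrees(np.arctan2(m[1,1],m[0,1])),2),"zax",np.round(m[:,2],3),"F",np.round(s["contact_force"],1),"w",round(s["gripper_width"],3),"ff",s["finger_force"]); return s
E
python3 - <<'E'
from h import *
json.dump([.19,-.622,.231,-73],open("cmd.json","w"))
s=st()
plan((.48,-.269,.22,16,10))
E
```

```text
t 0.8 pos [ 0.1902 -0.6215  0.2313] psi -72.99 zax [ 0.  0. -1.] F [ 0.4 -0.1 -0.7] w 0.999 ff 0.0
[[[0.0476, -0.0316, 0.0014], [0.0, 0.0, -0.1483]], [[0.0951, -0.0632, 0.0028], [0.0, 0.0, -0.2967]], [[0.1427, -0.0948, 0.0041], [0.0, 0.0, -0.445]], [[0.1903, -0.1264, 0.0055], [0.0, 0.0, -0.5933]], [[0.2378, -0.158, 0.0069], [0.0, 0.0, -0.7417]]]
[[[0.0561, 0.0108, 0.0014], [0.0, 0.0, -0.1483]], [[0.1121, 0.0216, 0.0028], [0.0, 0.0, -0.2967]], [[0.1682, 0.0324, 0.0041], [0.0, 0.0, -0.445]], [[0.2243, 0.0432, 0.0055], [0.0, 0.0, -0.5933]], [[0.2804, 0.054, 0.0069], [0.0, 0.0, -0.7417]]]
```

Request:
send_rows:
  deltas:
    - [[0.0476,-0.0316,0.0014],[0,0,-0.1483]]
    - [[0.0951,-0.0632,0.0028],[0,0,-0.2967]]
    - [[0.1427,-0.0948,0.0041],[0,0,-0.445]]
    - [[0.1903,-0.1264,0.0055],[0,0,-0.5933]]
    - [[0.2378,-0.158,0.0069],[0,0,-0.7417]]
  hand: 1

```text
t: 1.42
position: [0.336, -0.444, 0.2261]
eef_rot: [0.858, 0.513, 0.0, 0.0]
contact_force: [0.0, -0.7, -1.0]
gripper_width: 0.998
finger_force: 0.0
```

Request:
send_rows:
  deltas:
    - [[0.0561,0.0108,0.0014],[0,0,-0.1483]]
    - [[0.1121,0.0216,0.0028],[0,0,-0.2967]]
    - [[0.1682,0.0324,0.0041],[0,0,-0.445]]
    - [[0.2243,0.0432,0.0055],[0,0,-0.5933]]
    - [[0.2804,0.054,0.0069],[0,0,-0.7417]]

```text
t: 2.05
position: [0.4809, -0.2676, 0.2205]
eef_rot: [0.6, 0.8, -0.0, 0.0]
contact_force: [1.1, -0.7, -0.1]
gripper_width: 0.998
finger_force: 0.0
```

```bash
python3 - <<'E'
from h import *
for i in range(6): 
    s=st(); p=camera("wrist")
s=st(); p=camera("wrist"); save(p,"w1"); T=np.array(p["T_tool_cam"]); print(T,p["mtx"])
np.savez("w1.npz",c=p["color"],d=p["depth"],T=T,K=p["mtx"],pos=s["position"],q=s["eef_rot"])
E
```

```text
t 2.05 pos [ 0.4809 -0.2676  0.2205] psi 16.27 zax [ 0.001 -0.001 -1.   ] F [ 1.1 -0.7 -0.1] w 0.998 ff 0.0
t 2.1 pos [ 0.486  -0.2597  0.2209] psi 17.09 zax [ 0.006  0.006 -1.   ] F [ 3.1  5.3 -0.1] w 0.999 ff 0.0
t 2.15 pos [ 0.4841 -0.2621  0.2209] psi 16.69 zax [ 0.004  0.004 -1.   ] F [-1.1  0.7  0.3] w 0.997 ff 0.0
t 2.2 pos [ 0.4819 -0.2655  0.2206] psi 16.34 zax [ 0.002  0.001 -1.   ] F [-0.2 -0.8  0.3] w 1.001 ff 0.0
t 2.25 pos [ 0.4804 -0.2679  0.2203] psi 16.09 zax [-0. -0. -1.] F [-0.4 -0.7  0.8] w 0.998 ff 0.0
t 2.3 pos [ 0.4796 -0.2693  0.2202] psi 15.93 zax [-0.001 -0.001 -1.   ] F [-0.8 -0.7  0.6] w 0.999 ff 0.0
t 2.35 pos [ 0.4791 -0.27    0.2202] psi 15.85 zax [-0.001 -0.001 -1.   ] F [ 0.5 -1.   0.2] w 1.002 ff 0.0
[[ 6.10954733e-04 -9.51883597e-01 -3.06459204e-01  7.78377429e-02]
 [ 9.99999199e-01  9.21170048e-04 -8.67627445e-04 -9.90889182e-04]
 [ 1.10818137e-03 -3.06458428e-01  9.51883398e-01 -1.44189087e-01]
 [ 0.00000000e+00  0.00000000e+00  0.00000000e+00  1.00000000e+00]] [[371.64829954   0.         317.08003288]
 [  0.         371.64829954 233.08150413]
 [  0.           0.           1.        ]]
```

View pics/w1.png

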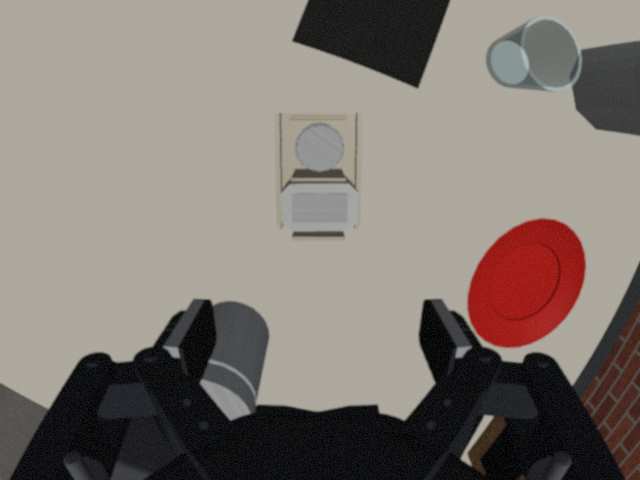

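The wrist view shows the rack square to the gripper, with the tin at (208,320) in the near bay and the canister at (147,320). I'll localise the tin top with the wrist depth.

```bash
cat >> h.py <<'E'
def wcloud(d,K,T,pos,q):
    v,u=np.mgrid[0:480,0:640]; x=(u-K[0,2]); y=(v-K[1,2]); r=np.hypot(x,y)+1e-9; th=r/K[0,0]
    k=np.tan(th)/r; P=np.stack([x*k*d,y*k*d,d],-1)
    W=R.from_quat(q).apply((P@T[:3,:3].T+T[:3,3]).reshape(-1,3))+pos
    W=W.reshape(480,640,3); W[(d<=0)|(th>1.3)]=np.nan; return W
def wrist():
    s=st(); p=camera("wrist"); return p,wcloud(p["depth"],p["mtx"],np.array(p["T_tool_cam"]),s["position"],s["eef_rot"])
E
python3 - <<'E'
from h import *
z=np.load("w1.npz"); W=wcloud(z["d"],z["K"],z["T"],z["pos"],z["q"])
def reg(x0,x1,y0,y1,z0,z1): return (W[...,0]>x0)&(W[...,0]<x1)&(W[...,1]>y0)&(W[...,1]<y1)&(W[...,2]>z0)&(W[...,2]<z1)
m=reg(.36,.62,-.36,-.15,.046,.0575);P=W[m]
lab=cv2.kmeans(P[:,:2].astype(np.float32),2,None,(3,50,1e-5),5,cv2.KMEANS_PP_CENTERS)[1].ravel()
for k in (0,1):
    Q=P[lab==k]; print(len(Q),np.median(Q,0),cv2.minAreaRect(Q[:,:2].astype(np.float32)))
m=reg(.36,.62,-.36,-.15,.008,.08);print("rack",cv2.minAreaRect(W[m][:,:2].astype(np.float32)))
c=z["c"];m=reg(.36,.62,-.17,.05,-.01,.015)&(c.max(-1)<60);P=W[m];print("mat z",np.median(P[:,2]),P[:,1].min())
m=reg(.36,.42,-.30,-.15,-.02,.015);print("table z",np.median(W[m][:,2]))
plan((.4795,-.269,.08,16,4),(.4795,-.269,.016,16,5,2))
E
```

```text
1837 [ 0.46511411 -0.22029746  0.05545648] ((0.46488943696022034, -0.22158518433570862), (0.045162223279476166, 0.044753555208444595), 15.9089994430542)
3752 [ 0.47943525 -0.26939859  0.05388284] ((0.4793701171875, -0.2709295451641083), (0.06636688113212585, 0.04604078084230423), 16.24321174621582)
rack ((0.47079095244407654, -0.24434641003608704), (0.07772751897573471, 0.11155308783054352), 15.403775215148926)
mat z 0.004543842001637877 -0.13722102987247647
table z 0.001678027067625848
[[[0.0, -0.0002, 0.0438], [0.0, 0.0, 0.0]], [[0.0001, -0.0003, 0.0875], [0.0, 0.0, 0.0]], [[0.0001, -0.0005, 0.1313], [0.0, 0.0, 0.0]], [[0.0002, -0.0006, 0.175], [0.0, 0.0, 0.0]], [[0.0002, -0.0006, 0.191], [0.0, 0.0, 0.0]]]
[[[0.0, 0.0, 0.016], [0.0, 0.0, 0.0]], [[0.0, 0.0, 0.032], [0.0, 0.0, 0.0]], [[0.0, 0.0, 0.048], [0.0, 0.0, 0.0]], [[0.0, 0.0, 0.064], [0.0, 0.0, 0.0]], [[0.0, 0.0, 0.064], [0.0, 0.0, 0.0]]]
[[[0.0, 0.0, 0.0], [0.0, 0.0, 0.0]]]
```

Request:
send_rows:
  deltas:
    - [[0,-0.0002,0.0438],[0,0,0]]
    - [[0,-0.0003,0.0875],[0,0,0]]
    - [[0,-0.0005,0.1313],[0,0,0]]
    - [[0,-0.0006,0.175],[0,0,0]]
    - [[0,-0.0006,0.191],[0,0,0]]

```text
t: 3.02
position: [0.4776, -0.2696, 0.0657]
eef_rot: [0.603, 0.798, -0.001, -0.002]
contact_force: [0.6, -0.1, 0.6]
gripper_width: 0.999
finger_force: 0.0
```

Request:
send_rows:
  deltas:
    - [[0,0,0.016],[0,0,0]]
    - [[0,0,0.032],[0,0,0]]
    - [[0,0,0.048],[0,0,0]]
    - [[0,0,0.064],[0,0,0]]
    - [[0,0,0.064],[0,0,0]]

```text
t: 3.65
position: [0.4789, -0.2682, 0.0152]
eef_rot: [0.602, 0.799, -0.0, -0.001]
contact_force: [1.0, 0.1, -0.7]
gripper_width: 0.999
finger_force: 0.0
```

Request:
send_rows:
  deltas:
    - [[0,0,0],[0,0,0]]
    - [[0,0,0],[0,0,0]]
    - [[0,0,0],[0,0,0]]
    - [[0,0,0],[0,0,0]]
    - [[0,0,0],[0,0,0]]
  hand: 0
  grip_force: 35

```text
t: 4.28
position: [0.48, -0.2688, 0.0168]
eef_rot: [0.602, 0.799, 0.0, 0.001]
contact_force: [0.8, 0.1, 4.2]
gripper_width: 0.768
finger_force: 40.7
```

```bash
python3 - <<'E'
from h import *
plan((.4795,-.269,.13,16,5),(.484,-.068,.11,2,6),(.484,-.068,.030,2,4),(.484,-.068,.0158,2,3,2))
E
```

```text
[[[0.0, 0.0, -0.0285], [0.0, 0.0, 0.0]], [[0.0, 0.0, -0.057], [0.0, 0.0, 0.0]], [[0.0, 0.0, -0.0855], [0.0, 0.0, 0.0]], [[0.0, 0.0, -0.114], [0.0, 0.0, 0.0]], [[0.0, 0.0, -0.1425], [0.0, 0.0, 0.0]]]
[[[0.04, 0.0124, 0.0042], [0.0, 0.0, 0.0389]], [[0.08, 0.0249, 0.0083], [0.0, 0.0, 0.0778]], [[0.12, 0.0373, 0.0125], [0.0, 0.0, 0.1167]], [[0.16, 0.0498, 0.0167], [0.0, 0.0, 0.1556]], [[0.2, 0.0622, 0.0208], [0.0, 0.0, 0.1944]]]
[[[0.0417, 0.0041, 0.0042], [0.0, 0.0, 0.0389]], [[0.0417, 0.0041, 0.0292], [0.0, 0.0, 0.0389]], [[0.0417, 0.0041, 0.0542], [0.0, 0.0, 0.0389]], [[0.0417, 0.0041, 0.0792], [0.0, 0.0, 0.0389]], [[0.0417, 0.0041, 0.1042], [0.0, 0.0, 0.0389]]]
[[[0.0, 0.0, 0.0059], [0.0, 0.0, 0.0]], [[0.0, 0.0, 0.0118], [0.0, 0.0, 0.0]], [[0.0, 0.0, 0.0177], [0.0, 0.0, 0.0]], [[0.0, 0.0, 0.0177], [0.0, 0.0, 0.0]], [[0.0, 0.0, 0.0177], [0.0, 0.0, 0.0]]]
```

Request:
send_rows:
  deltas:
    - [[0,0,-0.0285],[0,0,0]]
    - [[0,0,-0.057],[0,0,0]]
    - [[0,0,-0.0855],[0,0,0]]
    - [[0,0,-0.114],[0,0,0]]
    - [[0,0,-0.1425],[0,0,0]]

```text
t: 4.9
position: [0.4787, -0.2685, 0.1303]
eef_rot: [0.602, 0.799, -0.0, -0.001]
contact_force: [-0.6, 0.7, -1.2]
gripper_width: 0.763
finger_force: 40.1
```

Request:
send_rows:
  deltas:
    - [[0.04,0.0124,0.0042],[0,0,0.0389]]
    - [[0.08,0.0249,0.0083],[0,0,0.0778]]
    - [[0.12,0.0373,0.0125],[0,0,0.1167]]
    - [[0.16,0.0498,0.0167],[0,0,0.1556]]
    - [[0.2,0.0622,0.0208],[0,0,0.1944]]

```text
t: 5.52
position: [0.4826, -0.1001, 0.1131]
eef_rot: [0.68, 0.733, -0.0, -0.001]
contact_force: [0.4, 0.3, -1.1]
gripper_width: 0.768
finger_force: 40.1
```

Request:
send_rows:
  deltas:
    - [[0.0417,0.0041,0.0042],[0,0,0.0389]]
    - [[0.0417,0.0041,0.0292],[0,0,0.0389]]
    - [[0.0417,0.0041,0.0542],[0,0,0.0389]]
    - [[0.0417,0.0041,0.0792],[0,0,0.0389]]
    - [[0.0417,0.0041,0.1042],[0,0,0.0389]]

```text
t: 6.15
position: [0.4835, -0.0677, 0.0293]
eef_rot: [0.695, 0.719, -0.0, -0.0]
contact_force: [0.6, -0.3, -1.6]
gripper_width: 0.77
finger_force: 40.1
```

Request:
send_rows:
  deltas:
    - [[0,0,0.0059],[0,0,0]]
    - [[0,0,0.0118],[0,0,0]]
    - [[0,0,0.0177],[0,0,0]]
    - [[0,0,0.0177],[0,0,0]]
    - [[0,0,0.0177],[0,0,0]]

```text
t: 6.78
position: [0.4843, -0.0676, 0.0165]
eef_rot: [0.695, 0.719, 0.0, 0.0]
contact_force: [0.5, -0.3, -1.0]
gripper_width: 0.766
finger_force: 40.1
```

Request:
send_rows:
  deltas:
    - [[0,0,0.001],[0,0,0]]
    - [[0,0,0.002],[0,0,0]]
    - [[0,0,0.002],[0,0,0]]

```text
t: 7.15
position: [0.4843, -0.0676, 0.0158]
eef_rot: [0.695, 0.719, 0.0, 0.001]
contact_force: [-2.4, 1.1, 8.0]
gripper_width: 0.769
finger_force: 41.2
```

```bash
python3 - <<'E'
from h import *
json.dump([.484,-.068,.0142,2],open("cmd.json","w"))
plan((.484,-.068,.16,2,5),(.475,-.068,.19,92,10,2))
E
```

```text
[[[0.0, 0.0, -0.0365], [0.0, 0.0, 0.0]], [[0.0, 0.0, -0.0729], [0.0, 0.0, 0.0]], [[0.0, 0.0, -0.1094], [0.0, 0.0, 0.0]], [[0.0, 0.0, -0.1458], [0.0, 0.0, 0.0]], [[0.0, 0.0, -0.1823], [0.0, 0.0, 0.0]]]
[[[0.0, -0.0011, -0.0038], [0.0, 0.0, -0.15]], [[0.0001, -0.0022, -0.0075], [0.0, 0.0, -0.3]], [[0.0001, -0.0034, -0.0113], [0.0, 0.0, -0.45]], [[0.0002, -0.0045, -0.015], [0.0, 0.0, -0.6]], [[0.0002, -0.0056, -0.0187], [0.0, 0.0, -0.75]]]
[[[0.0008, -0.0008, -0.0038], [0.0, 0.0, -0.15]], [[0.0016, -0.0015, -0.0075], [0.0, 0.0, -0.3]], [[0.0025, -0.0023, -0.0113], [0.0, 0.0, -0.45]], [[0.0033, -0.0031, -0.015], [0.0, 0.0, -0.6]], [[0.0041, -0.0038, -0.0188], [0.0, 0.0, -0.75]]]
[[[0.0, 0.0, 0.0], [0.0, 0.0, 0.0]], [[0.0, 0.0, 0.0], [0.0, 0.0, 0.0]]]
```

Request:
send_rows:
  deltas:
    - [[0,0,0],[0,0,0]]
    - [[0,0,0],[0,0,0]]
    - [[0,0,0],[0,0,0]]
    - [[0,0,0],[0,0,0]]
  hand: 1

```text
t: 7.65
position: [0.484, -0.0676, 0.0144]
eef_rot: [0.695, 0.719, -0.0, -0.0]
contact_force: [0.8, -0.4, 0.4]
gripper_width: 1.002
finger_force: 0.0
```

Request:
send_rows:
  deltas:
    - [[0,0,-0.0365],[0,0,0]]
    - [[0,0,-0.0729],[0,0,0]]
    - [[0,0,-0.1094],[0,0,0]]
    - [[0,0,-0.1458],[0,0,0]]
    - [[0,0,-0.1823],[0,0,0]]

```text
t: 8.28
position: [0.4837, -0.0676, 0.1612]
eef_rot: [0.695, 0.719, -0.0, -0.0]
contact_force: [0.0, -0.3, -0.1]
gripper_width: 0.997
finger_force: 0.0
```

Request:
send_rows:
  deltas:
    - [[0,-0.0011,-0.0038],[0,0,-0.15]]
    - [[0,-0.0022,-0.0075],[0,0,-0.3]]
    - [[0,-0.0034,-0.0113],[0,0,-0.45]]
    - [[0,-0.0045,-0.015],[0,0,-0.6]]
    - [[0,-0.0056,-0.0187],[0,0,-0.75]]

```text
t: 8.9
position: [0.4792, -0.0678, 0.1753]
eef_rot: [0.364, 0.931, -0.0, -0.0]
contact_force: [-0.5, -0.4, 0.7]
gripper_width: 1.003
finger_force: 0.0
```

Request:
send_rows:
  deltas:
    - [[0.0008,-0.0008,-0.0038],[0,0,-0.15]]
    - [[0.0016,-0.0015,-0.0075],[0,0,-0.3]]
    - [[0.0025,-0.0023,-0.0113],[0,0,-0.45]]
    - [[0.0033,-0.0031,-0.015],[0,0,-0.6]]
    - [[0.0041,-0.0038,-0.0188],[0,0,-0.75]]

```text
t: 9.52
position: [0.4747, -0.0679, 0.1903]
eef_rot: [-0.02, 1.0, -0.0, -0.0]
contact_force: [-0.7, 0.1, -1.0]
gripper_width: 1.001
finger_force: 0.0
```

Request:
send_rows:
  deltas:
    - [[0,0,0],[0,0,0]]
    - [[0,0,0],[0,0,0]]
    - [[0,0,0],[0,0,0]]

```text
t: 9.9
position: [0.475, -0.0677, 0.1903]
eef_rot: [-0.017, 1.0, -0.0, -0.0]
contact_force: [0.2, -1.0, 0.1]
gripper_width: 1.002
finger_force: 0.0
```

```bash
python3 - <<'E'
from h import *
p,W=wrist(); save(p,"w2"); np.savez("w2.npz",W=W,c=p["color"])
for m in ((W[...,0]>.40)&(W[...,0]<.57)&(W[...,1]>-.13)&(W[...,1]<0)&(W[...,2]>.046)&(W[...,2]<.06),):
    Q=W[m]; print(len(Q),np.median(Q,0),Q[:,:2].min(0),Q[:,:2].max(0),cv2.minAreaRect(Q[:,:2].astype(np.float32)))
E
```

```text
t 9.9 pos [ 0.475  -0.0677  0.1903] psi 91.95 zax [-0. -0. -1.] F [ 0.2 -1.   0.1] w 1.002 ff 0.0
4080 [ 0.48091975 -0.06784905  0.05282627] [ 0.44909843 -0.09031369] [ 0.51694861 -0.04628427] ((0.48310422897338867, -0.06802735477685928), (0.06736449897289276, 0.042292606085538864), 2.9036781787872314)
```

View pics/w2.png

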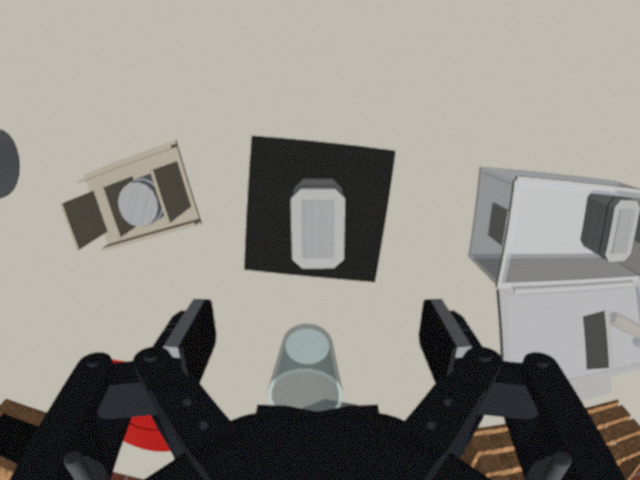

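The wrist view shows the tin standing on the mat at (222,318). The cup is clear at (370,305), and the box is at right with the neighbour at (225,615). Now I regrip across the tin's width and hover near the box to measure it.

```bash
python3 - <<'E'
from h import *
plan((.4835,-.068,.07,92.3,4),(.4835,-.068,.014,92.3,5,1))
print()
plan((.4835,-.068,.20,92.3,5),(.478,.10,.22,92.3,5))
E
```

```text
[[[-0.0027, -0.0001, 0.0375], [0.0, 0.0, -0.0013]], [[-0.0053, -0.0002, 0.075], [0.0, 0.0, -0.0025]], [[-0.008, -0.0003, 0.1125], [0.0, 0.0, -0.0037]], [[-0.0106, -0.0004, 0.15], [0.0, 0.0, -0.005]], [[-0.0106, -0.0004, 0.164], [0.0, 0.0, -0.005]]]
[[[0.0, 0.0, 0.014], [0.0, 0.0, 0.0]], [[0.0, 0.0, 0.028], [0.0, 0.0, 0.0]], [[0.0, 0.0, 0.042], [0.0, 0.0, 0.0]], [[0.0, 0.0, 0.056], [0.0, 0.0, 0.0]], [[0.0, 0.0, 0.056], [0.0, 0.0, 0.0]]]

[[[0.0, 0.0, -0.0465], [0.0, 0.0, 0.0]], [[0.0, 0.0, -0.093], [0.0, 0.0, 0.0]], [[0.0, 0.0, -0.1395], [0.0, 0.0, 0.0]], [[0.0, 0.0, -0.186], [0.0, 0.0, 0.0]], [[0.0, 0.0, -0.2325], [0.0, 0.0, 0.0]]]
[[[-0.0003, 0.042, -0.005], [0.0, 0.0, 0.0]], [[-0.0006, 0.084, -0.01], [0.0, 0.0, 0.0]], [[-0.0009, 0.1261, -0.015], [0.0, 0.0, 0.0]], [[-0.0012, 0.1681, -0.02], [0.0, 0.0, 0.0]], [[-0.0016, 0.2101, -0.025], [0.0, 0.0, 0.0]]]
```

Request:
send_rows:
  deltas:
    - [[-0.0027,0,0.0375],[0,0,-0.0013]]
    - [[-0.0053,-0.0002,0.075],[0,0,-0.0025]]
    - [[-0.008,-0.0003,0.1125],[0,0,-0.0037]]
    - [[-0.0106,-0.0004,0.15],[0,0,-0.005]]
    - [[-0.0106,-0.0004,0.164],[0,0,-0.005]]

```text
t: 10.58
position: [0.4829, -0.0677, 0.0578]
eef_rot: [-0.02, 1.0, 0.0, -0.001]
contact_force: [0.3, 0.2, 0.8]
gripper_width: 1.003
finger_force: 0.0
```

Request:
send_rows:
  deltas:
    - [[0,0,0.014],[0,0,0]]
    - [[0,0,0.028],[0,0,0]]
    - [[0,0,0.042],[0,0,0]]
    - [[0,0,0.056],[0,0,0]]
    - [[0,0,0.056],[0,0,0]]

```text
t: 11.2
position: [0.483, -0.0677, 0.0136]
eef_rot: [-0.02, 1.0, 0.0, -0.001]
contact_force: [-0.7, 0.2, 0.3]
gripper_width: 1.003
finger_force: 0.0
```

Request:
send_rows:
  deltas:
    - [[0,0,0],[0,0,0]]
    - [[0,0,0],[0,0,0]]
    - [[0,0,0],[0,0,0]]
    - [[0,0,0],[0,0,0]]
    - [[0,0,0],[0,0,0]]
  hand: 0
  grip_force: 35

```text
t: 11.82
position: [0.4839, -0.0676, 0.0148]
eef_rot: [-0.02, 1.0, 0.0, 0.001]
contact_force: [-0.7, 0.1, 4.4]
gripper_width: 0.489
finger_force: 36.9
```

Request:
send_rows:
  deltas:
    - [[0,0,-0.0465],[0,0,0]]
    - [[0,0,-0.093],[0,0,0]]
    - [[0,0,-0.1395],[0,0,0]]
    - [[0,0,-0.186],[0,0,0]]
    - [[0,0,-0.2325],[0,0,0]]

```text
t: 12.45
position: [0.4827, -0.0681, 0.201]
eef_rot: [-0.02, 1.0, -0.0, -0.001]
contact_force: [-0.3, -0.1, -1.5]
gripper_width: 0.489
finger_force: 36.2
```

Request:
send_rows:
  deltas:
    - [[0,0.042,-0.005],[0,0,0]]
    - [[-0.0006,0.084,-0.01],[0,0,0]]
    - [[-0.0009,0.1261,-0.015],[0,0,0]]
    - [[-0.0012,0.1681,-0.02],[0,0,0]]
    - [[-0.0016,0.2101,-0.025],[0,0,0]]

```text
t: 13.08
position: [0.4773, 0.1007, 0.2199]
eef_rot: [-0.02, 1.0, -0.0, -0.001]
contact_force: [0.5, -0.7, -0.9]
gripper_width: 0.484
finger_force: 36.5
```

Request:
send_rows:
  deltas:
    - [[0,0,0],[0,0,0]]
    - [[0,0,0],[0,0,0]]
    - [[0,0,0],[0,0,0]]
    - [[0,0,0],[0,0,0]]

```text
t: 13.58
position: [0.4781, 0.0991, 0.2201]
eef_rot: [-0.019, 1.0, -0.0, -0.0]
contact_force: [0.1, 0.3, -1.8]
gripper_width: 0.49
finger_force: 36.4
```

```bash
python3 - <<'E'
from h import *
p,W=wrist(); save(p,"w3"); np.savez("w3.npz",W=W,c=p["color"])
def reg(x0,x1,y0,y1,z0,z1): return (W[...,0]>x0)&(W[...,0]<x1)&(W[...,1]>y0)&(W[...,1]<y1)&(W[...,2]>z0)&(W[...,2]<z1)
for n,a in dict(neigh=(.40,.56,.16,.28,.046,.061),rim=(.40,.56,.05,.31,.070,.083),body=(.40,.56,.05,.31,.012,.07)).items():
    Q=W[reg(*a)][:,:2].astype(np.float32); print(n,len(Q),np.median(Q,0),Q.min(0),Q.max(0),cv2.minAreaRect(Q))
E
```

```text
t 13.57 pos [0.4781 0.0991 0.2201] psi 92.2 zax [-0.001 -0.    -1.   ] F [ 0.1  0.3 -1.8] w 0.49 ff 36.43373787403107
neigh 3981 [0.47688574 0.245496  ] [0.43430173 0.16022395] [0.5163678  0.27198586] ((0.4754548966884613, 0.21585756540298462), (0.08027622103691101, 0.11277075111865997), 1.0777918100357056)
rim 6418 [0.47286108 0.1974757 ] [0.423486   0.08300689] [0.5310533  0.27875206] ((0.4778256118297577, 0.1809229552745819), (0.10603275150060654, 0.19520176947116852), 0.9394510984420776)
body 7805 [0.48283064 0.23439455] [0.42624095 0.08452057] [0.5168916  0.27492166] ((0.4720519185066223, 0.180451899766922), (0.08875573426485062, 0.19041790068149567), 0.9629437327384949)
```

View pics/w3.png

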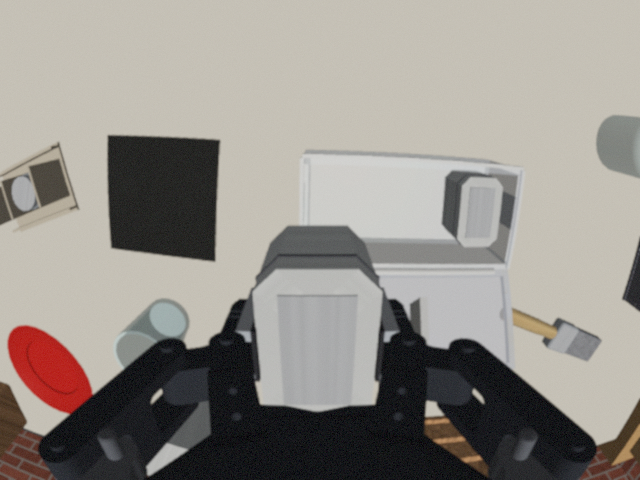

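The tin is held squarely between the fingers. The neighbour is at (210,478), with a visible gap to the +y wall at col 515. The box rim spans cols 303–522. I'll refine the yaw and the neighbour's pose.

```bash
python3 - <<'E'
from h import *
W=np.load("w3.npz")["W"]
def reg(x0,x1,y0,y1,z0,z1): return (W[...,0]>x0)&(W[...,0]<x1)&(W[...,1]>y0)&(W[...,1]<y1)&(W[...,2]>z0)&(W[...,2]<z1)
Q=W[reg(.435,.52,.205,.262,.050,.060)]; print("neigh",len(Q),np.median(Q,0),cv2.minAreaRect(Q[:,:2].astype(np.float32)))
m=reg(.435,.52,.20,.268,.050,.060).astype(np.uint8); n,l,s,c=cv2.connectedComponentsWithStats(m); k=1+s[1:,4].argmax(); Q=W[l==k];print("cc",len(Q),Q.min(0),Q.max(0),cv2.minAreaRect(Q[:,:2].astype(np.float32)),c[k])
# front rim line (min x edge), rim top
P=W[reg(.41,.445,.09,.27,.068,.084)]; b=np.digitize(P[:,1],np.arange(.095,.27,.01))
for f in (np.min,np.median):
    pts=np.array([(np.median(P[b==i,1]),f(P[b==i,0])) for i in range(1,17) if (b==i).sum()>5]); a=np.polyfit(pts[:,0],pts[:,1],1); print("front edge yaw",np.degrees(np.arctan(-a[0])),"x@.18",np.polyval(a,.18),len(pts))
for y0,y1 in((.07,.10),(.262,.29)):
    P=W[reg(.43,.51,y0,y1,.068,.084)]; a=np.polyfit(P[:,0],P[:,1],1); print("end",len(P),np.degrees(np.arctan(a[0])),np.polyval(a,.477),P[:,1].min(),P[:,1].max())
E
```

```text
neigh 2626 [0.4730194  0.24246858 0.05490883] ((0.4770244359970093, 0.23350445926189423), (0.07704691588878632, 0.05693880096077919), 0.06125481054186821)
cc 2745 [0.43847481 0.22491869 0.05002343] [0.50658317 0.2679806  0.05753693] ((0.4725184440612793, 0.24750985205173492), (0.06753396987915039, 0.04291155934333801), 2.8152785301208496) [478.21056466 210.87978142]
front edge yaw 0.9324167386499338 x@.18 0.4250355412662987 16
front edge yaw 0.9601129961070795 x@.18 0.4290674380088488 16
end 717 -2.918490688073673 0.08644858752041862 0.08300688616908058 0.09940672336367513
end 963 1.3434403039660308 0.2723618482915563 0.26222245004365324 0.27875206143352527
```

```bash
python3 - <<'E'
from h import *
plan((.473,.172,.22,91,3,2),(.473,.172,.06,91,5),(.473,.172,.020,91,6),(.473,.172,.0165,91,3,1))
E
```

```text
[[[0.0009, 0.0301, 0.0], [0.0, 0.0, 0.0072]], [[0.0018, 0.0601, 0.0], [0.0, 0.0, 0.0144]], [[0.0026, 0.0902, 0.0], [0.0, 0.0, 0.0217]], [[0.0026, 0.0902, 0.0], [0.0, 0.0, 0.0217]], [[0.0026, 0.0902, 0.0], [0.0, 0.0, 0.0217]]]
[[[0.0, 0.0, 0.04], [0.0, 0.0, 0.0]], [[0.0, 0.0, 0.08], [0.0, 0.0, 0.0]], [[0.0, 0.0, 0.12], [0.0, 0.0, 0.0]], [[0.0, 0.0, 0.16], [0.0, 0.0, 0.0]], [[0.0, 0.0, 0.2], [0.0, 0.0, 0.0]]]
[[[0.0, 0.0, 0.0083], [0.0, 0.0, 0.0]], [[0.0, 0.0, 0.0167], [0.0, 0.0, 0.0]], [[0.0, 0.0, 0.025], [0.0, 0.0, 0.0]], [[0.0, 0.0, 0.0333], [0.0, 0.0, 0.0]], [[0.0, 0.0, 0.0417], [0.0, 0.0, 0.0]]]
[[[0.0, 0.0, 0.0083], [0.0, 0.0, 0.0]], [[0.0, 0.0, 0.0098], [0.0, 0.0, 0.0]], [[0.0, 0.0, 0.0113], [0.0, 0.0, 0.0]], [[0.0, 0.0, 0.0127], [0.0, 0.0, 0.0]], [[0.0, 0.0, 0.0127], [0.0, 0.0, 0.0]]]
```

Request:
send_rows:
  deltas:
    - [[0.0009,0.0301,0],[0,0,0.0072]]
    - [[0.0018,0.0601,0],[0,0,0.0144]]
    - [[0.0026,0.0902,0],[0,0,0.0217]]
    - [[0.0026,0.0902,0],[0,0,0.0217]]
    - [[0.0026,0.0902,0],[0,0,0.0217]]

```text
t: 14.25
position: [0.4732, 0.1709, 0.2201]
eef_rot: [-0.008, 1.0, -0.001, -0.0]
contact_force: [-1.1, -0.6, -0.9]
gripper_width: 0.488
finger_force: 36.4
```

Request:
send_rows:
  deltas:
    - [[0,0,0.04],[0,0,0]]
    - [[0,0,0.08],[0,0,0]]
    - [[0,0,0.12],[0,0,0]]
    - [[0,0,0.16],[0,0,0]]
    - [[0,0,0.2],[0,0,0]]

```text
t: 14.88
position: [0.4738, 0.1704, 0.0593]
eef_rot: [-0.007, 1.0, -0.0, 0.0]
contact_force: [-0.2, -0.3, -1.5]
gripper_width: 0.491
finger_force: 36.4
```

Request:
send_rows:
  deltas:
    - [[0,0,0.0083],[0,0,0]]
    - [[0,0,0.0167],[0,0,0]]
    - [[0,0,0.025],[0,0,0]]
    - [[0,0,0.0333],[0,0,0]]
    - [[0,0,0.0417],[0,0,0]]

```text
t: 15.5
position: [0.4733, 0.1723, 0.027]
eef_rot: [-0.009, 1.0, 0.0, 0.0]
contact_force: [0.5, 0.3, -0.7]
gripper_width: 0.488
finger_force: 36.3
```

Request:
send_rows:
  deltas:
    - [[0,0,0.0083],[0,0,0]]
    - [[0,0,0.0098],[0,0,0]]
    - [[0,0,0.0113],[0,0,0]]
    - [[0,0,0.0127],[0,0,0]]
    - [[0,0,0.0127],[0,0,0]]

```text
t: 16.12
position: [0.4731, 0.1723, 0.017]
eef_rot: [-0.009, 1.0, 0.0, 0.0]
contact_force: [-0.7, 0.3, -1.1]
gripper_width: 0.486
finger_force: 36.5
```

Not yet touching; ease down.

Request:
send_rows:
  deltas:
    - [[0,0,0.001],[0,0,0]]
    - [[0,0,0.001],[0,0,0]]

```text
t: 16.38
position: [0.4732, 0.1723, 0.0168]
eef_rot: [-0.009, 1.0, -0.0, 0.0]
contact_force: [-0.6, -0.2, 4.2]
gripper_width: 0.485
finger_force: 37.1
```

Request:
send_rows:
  deltas:
    - [[0,0,0.001],[0,0,0]]
    - [[0,0,0.001],[0,0,0]]

```text
t: 16.62
position: [0.4732, 0.1723, 0.0168]
eef_rot: [-0.009, 1.0, -0.0, 0.001]
contact_force: [-2.0, -1.7, 11.8]
gripper_width: 0.487
finger_force: 38.0
```

```bash
python3 - <<'E'
from h import *
json.dump([.473,.172,.0149,91],open("cmd.json","w"))
plan((.473,.172,.115,91,5),(.473,.124,.115,91,3,2),(.473,.124,.03,91,3),(.473,.124,.018,91,2,0))
print()
plan((.473,.134,.018,91,5),(.473,.154,.018,91,5),)
E
```

```text
[[[0.0, 0.0, -0.025], [0.0, 0.0, 0.0]], [[0.0, 0.0, -0.0501], [0.0, 0.0, 0.0]], [[0.0, 0.0, -0.0751], [0.0, 0.0, 0.0]], [[0.0, 0.0, -0.1001], [0.0, 0.0, 0.0]], [[0.0, 0.0, -0.1251], [0.0, 0.0, 0.0]]]
[[[0.0003, -0.02, 0.0], [0.0, 0.0, 0.0]], [[0.0007, -0.04, 0.0], [0.0, 0.0, 0.0]], [[0.001, -0.06, 0.0], [0.0, 0.0, 0.0]], [[0.001, -0.06, 0.0], [0.0, 0.0, 0.0]], [[0.001, -0.06, 0.0], [0.0, 0.0, 0.0]]]
[[[0.0, 0.0, 0.0354], [0.0, 0.0, 0.0]], [[0.0, 0.0, 0.0708], [0.0, 0.0, 0.0]], [[0.0, 0.0, 0.1062], [0.0, 0.0, 0.0]], [[0.0, 0.0, 0.1137], [0.0, 0.0, 0.0]], [[0.0, 0.0, 0.1212], [0.0, 0.0, 0.0]]]

[[[0.0, 0.0025, 0.0], [0.0, 0.0, 0.0]], [[-0.0001, 0.005, 0.0], [0.0, 0.0, 0.0]], [[-0.0001, 0.0075, 0.0], [0.0, 0.0, 0.0]], [[-0.0002, 0.01, 0.0], [0.0, 0.0, 0.0]], [[-0.0002, 0.0125, 0.0], [0.0, 0.0, 0.0]]]
[[[-0.0001, 0.005, 0.0], [0.0, 0.0, 0.0]], [[-0.0002, 0.01, 0.0], [0.0, 0.0, 0.0]], [[-0.0003, 0.015, 0.0], [0.0, 0.0, 0.0]], [[-0.0003, 0.02, 0.0], [0.0, 0.0, 0.0]], [[-0.0004, 0.025, 0.0], [0.0, 0.0, 0.0]]]
```

Request:
send_rows:
  deltas:
    - [[0,0,-0.0005],[0,0,0]]
    - [[0,0,0],[0,0,0]]
    - [[0,0,0],[0,0,0]]
    - [[0,0,0],[0,0,0]]
  hand: 0.62

```text
t: 17.12
position: [0.473, 0.1723, 0.0151]
eef_rot: [-0.009, 1.0, 0.0, -0.0]
contact_force: [-0.5, 0.6, -0.7]
gripper_width: 0.619
finger_force: 0.0
```

Request:
send_rows:
  deltas:
    - [[0,0,-0.025],[0,0,0]]
    - [[0,0,-0.0501],[0,0,0]]
    - [[0,0,-0.0751],[0,0,0]]
    - [[0,0,-0.1001],[0,0,0]]
    - [[0,0,-0.1251],[0,0,0]]

```text
t: 17.75
position: [0.4729, 0.1721, 0.1158]
eef_rot: [-0.009, 1.0, -0.0, -0.0]
contact_force: [-0.3, 0.1, 0.5]
gripper_width: 0.622
finger_force: 0.0
```

Request:
send_rows:
  deltas:
    - [[0.0003,-0.02,0],[0,0,0]]
    - [[0.0007,-0.04,0],[0,0,0]]
    - [[0.001,-0.06,0],[0,0,0]]
    - [[0.001,-0.06,0],[0,0,0]]
    - [[0.001,-0.06,0],[0,0,0]]
  hand: 0

```text
t: 18.38
position: [0.473, 0.1245, 0.1152]
eef_rot: [-0.009, 1.0, 0.0, -0.0]
contact_force: [-0.1, 0.4, -0.6]
gripper_width: -0.002
finger_force: 0.0
```

```bash
python3 - <<'E'
from h import *
p,W=wrist(); save(p,"w4")
m=((W[...,0]>.43)&(W[...,0]<.52)&(W[...,1]>.14)&(W[...,1]<.2685)&(W[...,2]>.050)&(W[...,2]<.060)).astype(np.uint8)
n,l,s,c=cv2.connectedComponentsWithStats(m)
for k in range(1,n):
    if s[k,4]>300: Q=W[l==k]; print(s[k,4],c[k],cv2.minAreaRect(Q[:,:2].astype(np.float32)),Q.min(0),Q.max(0))
E
```

```text
t 18.38 pos [0.473  0.1245 0.1152] psi 91.01 zax [-0.     0.001 -1.   ] F [-0.1  0.4 -0.6] w -0.002 ff 0.0
6745 [395.53239437 251.28524833] ((0.47271689772605896, 0.17148128151893616), (0.06718575954437256, 0.04292384907603264), 0.9748342037200928) [0.43896826 0.14986419 0.05000327] [0.50641623 0.19304763 0.05745822]
5101 [505.10762596 251.88492452] ((0.4724712371826172, 0.24744991958141327), (0.06694505363702774, 0.04318525269627571), 2.673752784729004) [0.43864146 0.22477613 0.05000631] [0.50637575 0.26849378 0.05768321]
1270 [435.39448819 315.39133858] ((0.5149778127670288, 0.20806923508644104), (0.0024632220156490803, 0.12085069715976715), 0.8042528629302979) [0.5130835  0.14765042 0.05000321] [0.51679491 0.26849888 0.05999719]
```

View pics/w4.png

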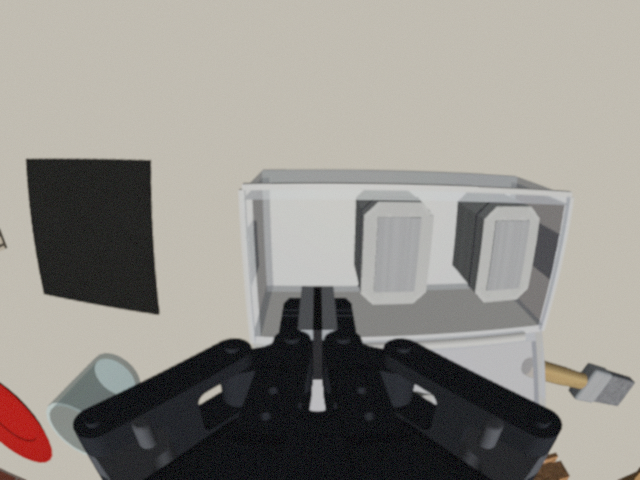

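The tin stands square at (251,396). The neighbour is at (252,505), turned slightly, with a gap between them. Before descending with shut fingers, I check their profile against the box end wall.

```bash
python3 - <<'E'
from h import *
s=ctrl.read_state(); p,W=wrist()
P=R.from_quat(s["eef_rot"]).inv().apply((W-s["position"]).reshape(-1,3)).reshape(480,640,3)
m=(p["color"].max(-1)<70)&(np.abs(P[...,0])<.05)&(P[...,2]<.005)&(P[...,2]>-.12)&(np.abs(P[...,1])<.09)
Q=P[m]
for z in np.arange(-.11,.01,.01):
    k=(Q[:,2]>=z)&(Q[:,2]<z+.01)
    if k.sum()>5: print(round(z,2),k.sum(),np.round(np.percentile(Q[k,1],[1,99]),3),np.round(np.percentile(Q[k,0],[1,99]),3))
E
```

```text
t 18.43 pos [0.4731 0.1249 0.1153] psi 91.05 zax [ 0.     0.001 -1.   ] F [-1.   0.4 -0.6] w 0.002 ff 0.0
-0.11 3190 [-0.044  0.045] [0.006 0.022]
-0.1 14333 [-0.058  0.056] [0.003 0.021]
-0.09 11576 [-0.058  0.056] [0.002 0.019]
-0.08 9740 [-0.052  0.05 ] [-0.008  0.019]
-0.07 5289 [-0.045  0.043] [-0.008  0.018]
-0.06 6795 [-0.037  0.035] [-0.007  0.015]
-0.05 1913 [-0.029  0.027] [-0.006  0.015]
-0.04 722 [-0.014  0.012] [-0.009  0.012]
-0.03 615 [-0.014  0.012] [0.007 0.012]
-0.02 489 [-0.014  0.012] [0.007 0.012]
-0.01 86 [-0.013  0.011] [0.007 0.012]
```

```bash
python3 - <<'E'
from h import *
json.dump([.473,.124,.115,91],open("cmd.json","w"))
plan((.473,.131,.115,91,2,1),(.473,.131,.04,91,4),(.473,.131,.022,91,3,0))
print()
plan((.473,.145,.022,91,5),(.473,.163,.022,91,10),)
E
```

```text
[[[-0.0001, 0.0044, 0.0], [0.0, 0.0, 0.0]], [[-0.0002, 0.0087, 0.0], [0.0, 0.0, 0.0]], [[-0.0002, 0.0087, 0.0], [0.0, 0.0, 0.0]], [[-0.0002, 0.0087, 0.0234], [0.0, 0.0, 0.0]], [[-0.0002, 0.0087, 0.0469], [0.0, 0.0, 0.0]]]
[[[0.0, 0.0, 0.0234], [0.0, 0.0, 0.0]], [[0.0, 0.0, 0.0469], [0.0, 0.0, 0.0]], [[0.0, 0.0, 0.0544], [0.0, 0.0, 0.0]], [[0.0, 0.0, 0.0619], [0.0, 0.0, 0.0]], [[0.0, 0.0, 0.0694], [0.0, 0.0, 0.0]]]

[[[-0.0001, 0.0035, 0.0], [0.0, 0.0, 0.0]], [[-0.0001, 0.007, 0.0], [0.0, 0.0, 0.0]], [[-0.0002, 0.0105, 0.0], [0.0, 0.0, 0.0]], [[-0.0002, 0.014, 0.0], [0.0, 0.0, 0.0]], [[-0.0003, 0.0175, 0.0], [0.0, 0.0, 0.0]]]
[[[0.0, 0.0022, 0.0], [0.0, 0.0, 0.0]], [[-0.0001, 0.0045, 0.0], [0.0, 0.0, 0.0]], [[-0.0001, 0.0067, 0.0], [0.0, 0.0, 0.0]], [[-0.0002, 0.009, 0.0], [0.0, 0.0, 0.0]], [[-0.0002, 0.0112, 0.0], [0.0, 0.0, 0.0]]]
[[[0.0, 0.0022, 0.0], [0.0, 0.0, 0.0]], [[-0.0001, 0.0045, 0.0], [0.0, 0.0, 0.0]], [[-0.0001, 0.0067, 0.0], [0.0, 0.0, 0.0]], [[-0.0002, 0.009, 0.0], [0.0, 0.0, 0.0]], [[-0.0002, 0.0112, 0.0], [0.0, 0.0, 0.0]]]
```

Request:
send_rows:
  deltas:
    - [[0,0.0044,0],[0,0,0]]
    - [[-0.0002,0.0087,0],[0,0,0]]
    - [[-0.0002,0.0087,0],[0,0,0]]
    - [[-0.0002,0.0087,0.0234],[0,0,0]]
    - [[-0.0002,0.0087,0.0469],[0,0,0]]

```text
t: 19.1
position: [0.4734, 0.1313, 0.0776]
eef_rot: [-0.009, 1.0, 0.0, 0.0]
contact_force: [-0.3, 0.9, 0.3]
gripper_width: 0.001
finger_force: 0.0
```

Request:
send_rows:
  deltas:
    - [[0,0,0.0234],[0,0,0]]
    - [[0,0,0.0469],[0,0,0]]
    - [[0,0,0.0544],[0,0,0]]
    - [[0,0,0.0619],[0,0,0]]
    - [[0,0,0.0694],[0,0,0]]

```text
t: 19.73
position: [0.4736, 0.1314, 0.0225]
eef_rot: [-0.009, 1.0, 0.0, 0.001]
contact_force: [0.9, -0.6, 0.1]
gripper_width: 0.004
finger_force: 0.0
```

Request:
send_rows:
  deltas:
    - [[0,0.0035,0],[0,0,0]]
    - [[0,0.007,0],[0,0,0]]
    - [[-0.0002,0.0105,0],[0,0,0]]
    - [[-0.0002,0.014,0],[0,0,0]]
    - [[-0.0003,0.0175,0],[0,0,0]]

```text
t: 20.35
position: [0.4732, 0.1449, 0.0224]
eef_rot: [-0.009, 1.0, -0.0, 0.0]
contact_force: [-0.1, -2.4, 2.1]
gripper_width: -0.003
finger_force: 1.1
```

Request:
send_rows:
  deltas:
    - [[0,0.0022,0],[0,0,0]]
    - [[0,0.0045,0],[0,0,0]]
    - [[0,0.0067,0],[0,0,0]]
    - [[-0.0002,0.009,0],[0,0,0]]
    - [[-0.0002,0.0112,0],[0,0,0]]

```text
t: 20.98
position: [0.4731, 0.1543, 0.0223]
eef_rot: [-0.009, 1.0, -0.0, -0.0]
contact_force: [-0.8, -1.7, 1.5]
gripper_width: 0.002
finger_force: 1.2
```

Request:
send_rows:
  deltas:
    - [[0,0.0022,0],[0,0,0]]
    - [[0,0.0045,0],[0,0,0]]
    - [[0,0.0067,0],[0,0,0]]
    - [[-0.0002,0.009,0],[0,0,0]]
    - [[-0.0002,0.0112,0],[0,0,0]]

```text
t: 21.6
position: [0.4731, 0.1633, 0.0223]
eef_rot: [-0.009, 1.0, 0.0, -0.0]
contact_force: [0.1, -2.7, 2.1]
gripper_width: -0.004
finger_force: 1.2
```

Sliding at about 2 N. Now 1 mm rows until it is against the end.

Request:
send_rows:
  deltas:
    - [[0,0.0013,0],[0,0,0]]
    - [[0,0.0026,0],[0,0,0]]
    - [[0,0.0039,0],[0,0,0]]
    - [[0,0.0052,0],[0,0,0]]
    - [[0,0.0065,0],[0,0,0]]

```text
t: 22.22
position: [0.473, 0.1684, 0.0223]
eef_rot: [-0.009, 1.0, 0.0, 0.0]
contact_force: [0.7, -3.0, 1.7]
gripper_width: 0.002
finger_force: 1.2
```

Request:
send_rows:
  deltas:
    - [[0,0.0013,0],[0,0,0]]
    - [[0,0.0026,0],[0,0,0]]
    - [[0,0.0038,0],[0,0,0]]

```text
t: 22.6
position: [0.473, 0.1716, 0.0223]
eef_rot: [-0.009, 1.0, 0.0, 0.0]
contact_force: [0.7, -1.5, -0.1]
gripper_width: -0.003
finger_force: 0.6
```

Request:
send_rows:
  deltas:
    - [[0,0.0012,0],[0,0,0]]
    - [[0,0.0012,0],[0,0,0]]

```text
t: 22.85
position: [0.4727, 0.1727, 0.0221]
eef_rot: [-0.009, 1.0, 0.0, -0.0]
contact_force: [0.5, -0.7, -0.9]
gripper_width: 0.001
finger_force: 0.5
```

```bash
cat >> h.py <<'E'
def tops(W):
    m=((W[...,0]>.43)&(W[...,0]<.512)&(W[...,1]>.14)&(W[...,1]<.2695)&(W[...,2]>.047)&(W[...,2]<.062)).astype(np.uint8)
    n,l,s,c=cv2.connectedComponentsWithStats(m)
    for k in range(1,n):
        if s[k,4]>100: Q=W[l==k]; print(s[k,4],np.round(c[k]),cv2.minAreaRect(Q[:,:2].astype(np.float32)),Q.min(0).round(4),Q.max(0).round(4))
E
python3 - <<'E'
from h import *
p,W=wrist(); save(p,"w5"); tops(W)
for n in("side","scene"):
    q=camera(n); print(n); tops(cloud(q))
E
```

```text
t 22.85 pos [0.4727 0.1727 0.0221] psi 91.03 zax [-0.     0.001 -1.   ] F [ 0.5 -0.7 -0.9] w 0.001 ff 0.5105471424758434
19219 [452. 319.] ((0.472960501909256, 0.21375194191932678), (0.1114761084318161, 0.06239233911037445), 89.97969818115234) [0.4418 0.158  0.047 ] [0.5042 0.2695 0.062 ]
155 [424. 394.] ((0.4977404475212097, 0.21620981395244598), (0.016537383198738098, 0.003421018598601222), 44.72466278076172) [0.4911 0.2103 0.0533] [0.5033 0.2226 0.0566]
side
264 [222. 211.] ((0.45698630809783936, 0.2134077250957489), (0.037408024072647095, 0.1156332865357399), 8.381650924682617) [0.4386 0.1573 0.0471] [0.4831 0.2693 0.0614]
scene
791 [438. 293.] ((0.4659246504306793, 0.2104824185371399), (0.10260015726089478, 0.06969346106052399), 89.13299560546875) [0.4311 0.159  0.0472] [0.5004 0.2623 0.0617]
```

View pics/w5.png

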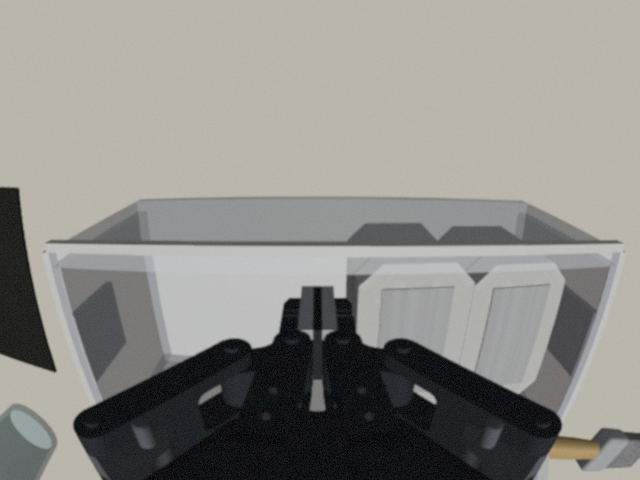

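The tins are now face to face (contact line near col 472). I keep pressing in small steps until the end wall is felt.

Request:
send_rows:
  deltas:
    - [[0,0.001,0],[0,0,0]]
    - [[0,0.001,0],[0,0,0]]

```text
t: 23.25
position: [0.4728, 0.1729, 0.0223]
eef_rot: [-0.009, 1.0, -0.0, -0.0]
contact_force: [-0.3, -1.6, -0.3]
gripper_width: 0.002
finger_force: 0.8
```

Request:
send_rows:
  deltas:
    - [[0,0.001,0],[0,0,0]]
    - [[0,0.001,0],[0,0,0]]

```text
t: 23.5
position: [0.4728, 0.1732, 0.0222]
eef_rot: [-0.009, 1.0, -0.001, -0.0]
contact_force: [-1.4, -3.0, 0.0]
gripper_width: -0.002
finger_force: 1.6
```

Request:
send_rows:
  deltas:
    - [[0,0.001,0],[0,0,0]]
    - [[0,0.001,0],[0,0,0]]

```text
t: 23.75
position: [0.4727, 0.1732, 0.0222]
eef_rot: [-0.008, 1.0, -0.001, -0.0]
contact_force: [-0.4, -4.8, 2.0]
gripper_width: 0.005
finger_force: 2.5
```

Request:
send_rows:
  deltas:
    - [[0,0.001,0],[0,0,0]]
    - [[0,0.002,0],[0,0,0]]
    - [[0,0.002,0],[0,0,0]]

```text
t: 24.12
position: [0.4726, 0.1732, 0.0221]
eef_rot: [-0.008, 1.0, -0.003, -0.001]
contact_force: [-0.4, -7.1, 3.6]
gripper_width: 0.002
finger_force: 3.7
```

Request:
send_rows:
  deltas:
    - [[0,0.001,0],[0,0,0]]
    - [[0,0.002,0],[0,0,0]]
    - [[0,0.002,0],[0,0,0]]

```text
t: 24.5
position: [0.4725, 0.1732, 0.0221]
eef_rot: [-0.007, 1.0, -0.004, -0.001]
contact_force: [0.5, -9.6, 5.0]
gripper_width: 0.005
finger_force: 4.9
```

Request:
send_rows:
  deltas:
    - [[0,0.001,0],[0,0,0]]
    - [[0,0.002,0],[0,0,0]]
    - [[0,0.002,0],[0,0,0]]

```text
t: 24.88
position: [0.4725, 0.1731, 0.0221]
eef_rot: [-0.007, 1.0, -0.006, -0.001]
contact_force: [-1.1, -12.8, 7.5]
gripper_width: 0.0
finger_force: 6.1
```

```bash
python3 - <<'E'
from h import *
json.dump([.473,.1794,.022,91],open("cmd.json","w"))
plan((.473,.172,.022,91,2),(.473,.155,.022,91,3),(.473,.15,.20,91,5,1))
for n in("scene","side"):
    W=np.load(n+"0.npz")["W"]; k=(W[...,0]>.615)&(W[...,0]<.76)&(W[...,1]>.08)&(W[...,1]<.30)&(W[...,2]>.015)
    Q=W[k]; print(n,len(Q), Q.min(0) if len(Q) else "", Q.max(0) if len(Q) else "")
E
```

```text
[[[0.0001, -0.0046, 0.0], [0.0, 0.0, 0.0]], [[0.0002, -0.0092, 0.0], [0.0, 0.0, 0.0]], [[0.0003, -0.0163, 0.0], [0.0, 0.0, 0.0]], [[0.0004, -0.0234, 0.0], [0.0, 0.0, 0.0]], [[0.0005, -0.0305, 0.0], [0.0, 0.0, 0.0]]]
[[[0.0, -0.0012, -0.0445], [0.0, 0.0, 0.0]], [[0.0, -0.0025, -0.089], [0.0, 0.0, 0.0]], [[0.0001, -0.0037, -0.1335], [0.0, 0.0, 0.0]], [[0.0001, -0.005, -0.178], [0.0, 0.0, 0.0]], [[0.0001, -0.0062, -0.2225], [0.0, 0.0, 0.0]]]
[[[0.0, 0.0, 0.0], [0.0, 0.0, 0.0]]]
scene 0  
side 0
```

Request:
send_rows:
  deltas:
    - [[0,-0.0046,0],[0,0,0]]
    - [[0,-0.0092,0],[0,0,0]]
    - [[0,-0.0163,0],[0,0,0]]
    - [[0,-0.0234,0],[0,0,0]]
    - [[0,-0.0305,0],[0,0,0]]

```text
t: 25.5
position: [0.4735, 0.1554, 0.0224]
eef_rot: [-0.009, 1.0, 0.001, 0.0]
contact_force: [0.0, 0.2, 0.8]
gripper_width: 0.004
finger_force: 0.0
```

Request:
send_rows:
  deltas:
    - [[0,-0.0012,-0.0445],[0,0,0]]
    - [[0,-0.0025,-0.089],[0,0,0]]
    - [[0,-0.0037,-0.1335],[0,0,0]]
    - [[0,-0.005,-0.178],[0,0,0]]
    - [[0,-0.0062,-0.2225],[0,0,0]]

```text
t: 26.12
position: [0.4732, 0.15, 0.2015]
eef_rot: [-0.009, 1.0, 0.0, 0.0]
contact_force: [0.6, 0.2, 0.1]
gripper_width: 0.001
finger_force: 0.0
```

Request:
send_rows:
  deltas:
    - [[0,0,0],[0,0,0]]
    - [[0,0,0],[0,0,0]]

```text
t: 26.38
position: [0.4729, 0.1496, 0.1997]
eef_rot: [-0.009, 1.0, -0.0, -0.0]
contact_force: [-0.5, 0.1, 0.4]
gripper_width: -0.001
finger_force: 0.0
```

```bash
python3 - <<'E'
from h import *
p,W=wrist(); save(p,"w6")
for y0,y1 in((.16,.2245),(.2305,.2705)):
    Q=W[(W[...,0]>.435)&(W[...,0]<.511)&(W[...,1]>y0)&(W[...,1]<y1)&(W[...,2]>.049)&(W[...,2]<.061)]; print(len(Q),cv2.minAreaRect(Q[:,:2].astype(np.float32)),Q.min(0),Q.max(0))
for src in ("wrist","side"):
    if src=="side": W=cloud(camera("side"))
    Q=W[(W[...,0]>.535)&(W[...,0]<.63)&(W[...,1]>.11)&(W[...,1]<.17)&(W[...,2]>.085)&(W[...,2]<.2)]
    n=len(Q); C=np.median(Q,0); a=np.polyfit(Q[:,0],Q[:,2],1); print(src,n,"lid theta",np.pi-np.arctan(a[0]),"z at .519",np.polyval(a,.519),"max",Q.max(0))
    Q=W[(W[...,0]>.58)&(W[...,0]<.63)&(W[...,2]>.1)&(W[...,2]<.2)&(W[...,1]>.05)&(W[...,1]<.31)]; print("tab tip",Q.max(0),Q[Q[:,0]>Q[:,0].max()-.008][:,1].mean())
E
```

```text
t 26.38 pos [0.4729 0.1496 0.1997] psi 91.0 zax [-0.001 -0.001 -1.   ] F [-0.5  0.1  0.4] w -0.001 ff 0.0
3538 ((0.4718327820301056, 0.20548075437545776), (0.06673561781644821, 0.039329543709754944), 1.3591465950012207) [0.43814362 0.18531721 0.04902593] [0.5052626  0.22449972 0.05744472]
3454 ((0.47202640771865845, 0.2504962384700775), (0.07377135008573532, 0.03998715057969093), 0.005759514402598143) [0.43513879 0.23050287 0.04900343] [0.50891009 0.27049164 0.06099969]
wrist 766 lid theta 2.4793629162694195 z at .519 0.07426536902067293 max [0.60070993 0.15612893 0.13769106]
tab tip [0.60070993 0.23988887 0.13769106] 0.15441947006237366
side 567 lid theta 2.4926742581326824 z at .519 0.07209757488010976 max [0.61068282 0.1699648  0.13982208]
tab tip [0.61068282 0.27699462 0.14092764] 0.178070924172701
```

View pics/w6.png

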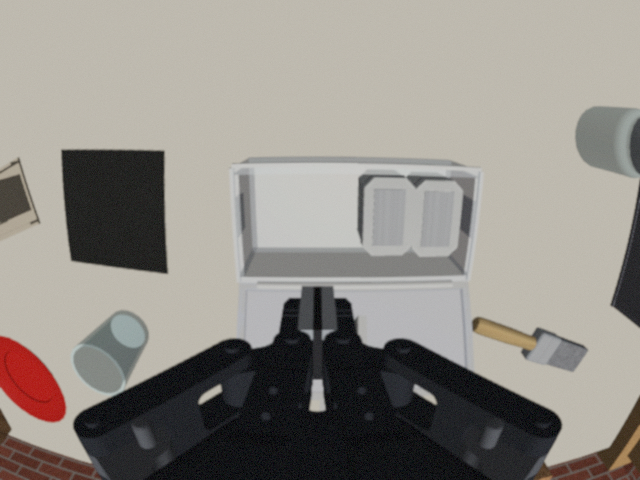

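Both tins are flush against the +y end (cols 362–462). The lid is at about 2.48 rad. Next I go behind the lid and swing it along its arc.

```bash
cat >> h.py <<'E'
def lidpt(th,r=.09):
    h=.046
    if th>np.pi/2: s=h-.108*np.cos(th)+.005*np.sin(th); z=.075+.108*np.sin(th)+.005*np.cos(th)-.018
    else: s=h-r*np.cos(th)+.005*np.sin(th); z=.075+r*np.sin(th)+.005*np.cos(th)
    s+=.012; return (.473+s,.18+s*.0175,z)
E
python3 - <<'E'
from h import *
json.dump([.473,.15,.20,91],open("cmd.json","w"))
plan((.56,.165,.215,91,3),(.65,.183,.20,91,3,1),(.65,.183,.116,91,4),(*lidpt(2.47),91,4))
print()
plan(*[(*lidpt(t),91,1) for t in np.linspace(2.47,1.57,16)[1:]])
E
```

```text
[[[-0.0364, 0.0056, -0.0063], [0.0, 0.0, 0.0]], [[-0.0727, 0.0112, -0.0125], [0.0, 0.0, 0.0]], [[-0.1091, 0.0168, -0.0187], [0.0, 0.0, 0.0]], [[-0.1467, 0.0237, -0.0125], [0.0, 0.0, 0.0]], [[-0.1843, 0.0305, -0.0063], [0.0, 0.0, 0.0]]]
[[[-0.0376, 0.0068, 0.0063], [0.0, 0.0, 0.0]], [[-0.0376, 0.0068, 0.0063], [0.0, 0.0, 0.0]], [[-0.0376, 0.0068, 0.0325], [0.0, 0.0, 0.0]], [[-0.0376, 0.0068, 0.0588], [0.0, 0.0, 0.0]], [[-0.0376, 0.0068, 0.085], [0.0, 0.0, 0.0]]]
[[[0.0, 0.0, 0.0263], [0.0, 0.0, 0.0]], [[0.0098, 0.0, 0.0249], [0.0, 0.0, 0.0]], [[0.0196, 0.0001, 0.0236], [0.0, 0.0, 0.0]], [[0.0294, 0.0001, 0.0222], [0.0, 0.0, 0.0]], [[0.0392, 0.0001, 0.0209], [0.0, 0.0, 0.0]]]

[[[0.0049, 0.0, -0.0064], [0.0, 0.0, 0.0]], [[0.0103, 0.0, -0.0125], [0.0, 0.0, 0.0]], [[0.0159, 0.0, -0.0183], [0.0, 0.0, 0.0]], [[0.0219, 0.0, -0.0238], [0.0, 0.0, 0.0]], [[0.0283, 0.0, -0.0288], [0.0, 0.0, 0.0]]]
[[[0.0066, 0.0, -0.0047], [0.0, 0.0, 0.0]], [[0.0135, 0.0, -0.009], [0.0, 0.0, 0.0]], [[0.0206, 0.0, -0.0128], [0.0, 0.0, 0.0]], [[0.028, 0.0, -0.0162], [0.0, 0.0, 0.0]], [[0.0355, 0.0, -0.0192], [0.0, 0.0, 0.0]]]
[[[0.0077, 0.0, -0.0025], [0.0, 0.0, 0.0]], [[0.0156, 0.0, -0.0046], [0.0, 0.0, 0.0]], [[0.0235, 0.0, -0.0061], [0.0, 0.0, 0.0]], [[0.0315, 0.0, -0.0072], [0.0, 0.0, 0.0]], [[0.0396, 0.0, -0.0078], [0.0, 0.0, 0.0]]]
```

Request:
send_rows:
  deltas:
    - [[-0.0364,0.0056,-0.0063],[0,0,0]]
    - [[-0.0727,0.0112,-0.0125],[0,0,0]]
    - [[-0.1091,0.0168,-0.0187],[0,0,0]]
    - [[-0.1467,0.0237,-0.0125],[0,0,0]]
    - [[-0.1843,0.0305,-0.0063],[0,0,0]]

```text
t: 27.1
position: [0.6208, 0.1771, 0.2036]
eef_rot: [-0.009, 1.0, -0.0, -0.001]
contact_force: [0.2, 0.8, 0.1]
gripper_width: -0.002
finger_force: 0.0
```

Request:
send_rows:
  deltas:
    - [[-0.0376,0.0068,0.0063],[0,0,0]]
    - [[-0.0376,0.0068,0.0063],[0,0,0]]
    - [[-0.0376,0.0068,0.0325],[0,0,0]]
    - [[-0.0376,0.0068,0.0588],[0,0,0]]
    - [[-0.0376,0.0068,0.085],[0,0,0]]

```text
t: 27.72
position: [0.6492, 0.1831, 0.136]
eef_rot: [-0.009, 1.0, -0.0, -0.001]
contact_force: [-0.5, -0.2, -0.5]
gripper_width: 0.0
finger_force: 0.0
```

Request:
send_rows:
  deltas:
    - [[0,0,0.0263],[0,0,0]]
    - [[0.0098,0,0.0249],[0,0,0]]
    - [[0.0196,0,0.0236],[0,0,0]]
    - [[0.0294,0,0.0222],[0,0,0]]
    - [[0.0392,0,0.0209],[0,0,0]]

```text
t: 28.35
position: [0.6201, 0.183, 0.1221]
eef_rot: [-0.009, 1.0, 0.001, 0.002]
contact_force: [7.3, 0.5, 3.4]
gripper_width: 0.005
finger_force: 3.6
```

Request:
send_rows:
  deltas:
    - [[0.0049,0,-0.0064],[0,0,0]]
    - [[0.0103,0,-0.0125],[0,0,0]]
    - [[0.0159,0,-0.0183],[0,0,0]]
    - [[0.0219,0,-0.0238],[0,0,0]]
    - [[0.0283,0,-0.0288],[0,0,0]]

```text
t: 28.98
position: [0.5978, 0.1826, 0.1452]
eef_rot: [-0.008, 1.0, 0.001, 0.002]
contact_force: [5.7, 0.8, 4.0]
gripper_width: -0.0
finger_force: 2.5
```

Request:
send_rows:
  deltas:
    - [[0.0066,0,-0.0047],[0,0,0]]
    - [[0.0135,0,-0.009],[0,0,0]]
    - [[0.0206,0,-0.0128],[0,0,0]]
    - [[0.028,0,-0.0162],[0,0,0]]
    - [[0.0355,0,-0.0192],[0,0,0]]

```text
t: 29.6
position: [0.5666, 0.1816, 0.1586]
eef_rot: [-0.009, 1.0, -0.0, -0.001]
contact_force: [2.1, 0.5, 1.1]
gripper_width: 0.001
finger_force: 1.0
```

Request:
send_rows:
  deltas:
    - [[0.0077,0,-0.0025],[0,0,0]]
    - [[0.0156,0,-0.0046],[0,0,0]]
    - [[0.0235,0,-0.0061],[0,0,0]]
    - [[0.0315,0,-0.0072],[0,0,0]]
    - [[0.0396,0,-0.0078],[0,0,0]]

```text
t: 30.22
position: [0.5357, 0.1807, 0.1651]
eef_rot: [-0.009, 1.0, -0.0, -0.0]
contact_force: [1.0, 0.4, -0.5]
gripper_width: 0.003
finger_force: 0.8
```

```bash
python3 - <<'E'
from h import *
st()
W=cloud(camera("side"))
Q=W[(W[...,0]>.49)&(W[...,0]<.63)&(W[...,1]>.10)&(W[...,1]<.15)&(W[...,2]>.09)&(W[...,2]<.17)]; print(len(Q),Q.min(0),np.median(Q,0),Q.max(0))
plan(*[(*lidpt(t),91,1) for t in np.linspace(1.57,.37,21)[1:]])
E
```

```text
t 30.23 pos [0.5357 0.1807 0.1651] psi 91.0 zax [-0.    -0.001 -1.   ] F [ 1.   0.4 -0.5] w 0.003 ff 0.7698542418074794
219 [0.51999134 0.10004317 0.09003723] [0.52188321 0.1238637  0.13769069] [0.52727163 0.14997842 0.16910716]
[[[0.0068, 0.0, -0.0002], [0.0, 0.0, 0.0]], [[0.0135, 0.0, 0.0001], [0.0, 0.0, 0.0]], [[0.0202, 0.0, 0.0007], [0.0, 0.0, 0.0]], [[0.0269, 0.0, 0.0018], [0.0, 0.0, 0.0]], [[0.0335, 0.0, 0.0032], [0.0, 0.0, 0.0]]]
[[[0.0065, 0.0, 0.0018], [0.0, 0.0, 0.0]], [[0.0129, 0.0, 0.0041], [0.0, 0.0, 0.0]], [[0.0191, 0.0, 0.0067], [0.0, 0.0, 0.0]], [[0.0252, 0.0, 0.0096], [0.0, 0.0, 0.0]], [[0.0311, 0.0, 0.013], [0.0, 0.0, 0.0]]]
[[[0.0057, 0.0, 0.0037], [0.0, 0.0, 0.0]], [[0.0111, 0.0, 0.0077], [0.0, 0.0, 0.0]], [[0.0163, 0.0, 0.012], [0.0, 0.0, 0.0]], [[0.0212, 0.0, 0.0167], [0.0, 0.0, 0.0]], [[0.0259, 0.0, 0.0216], [0.0, 0.0, 0.0]]]
[[[0.0043, 0.0, 0.0052], [0.0, 0.0, 0.0]], [[0.0083, 0.0, 0.0106], [0.0, 0.0, 0.0]], [[0.012, 0.0, 0.0163], [0.0, 0.0, 0.0]], [[0.0154, 0.0, 0.0222], [0.0, 0.0, 0.0]], [[0.0183, 0.0, 0.0283], [0.0, 0.0, 0.0]]]
```

The lid is vertical as modelled, so I continue down the arc.

Request:
send_rows:
  deltas:
    - [[0.0068,0,-0.0002],[0,0,0]]
    - [[0.0135,0,0],[0,0,0]]
    - [[0.0202,0,0.0007],[0,0,0]]
    - [[0.0269,0,0.0018],[0,0,0]]
    - [[0.0335,0,0.0032],[0,0,0]]

```text
t: 30.9
position: [0.5091, 0.1805, 0.1627]
eef_rot: [-0.009, 1.0, -0.0, 0.0]
contact_force: [1.6, -1.3, -1.3]
gripper_width: -0.003
finger_force: 0.7
```

Request:
send_rows:
  deltas:
    - [[0.0065,0,0.0018],[0,0,0]]
    - [[0.0129,0,0.0041],[0,0,0]]
    - [[0.0191,0,0.0067],[0,0,0]]
    - [[0.0252,0,0.0096],[0,0,0]]
    - [[0.0311,0,0.013],[0,0,0]]

```text
t: 31.52
position: [0.4842, 0.1802, 0.1522]
eef_rot: [-0.009, 1.0, -0.0, -0.0]
contact_force: [1.5, -1.1, 1.1]
gripper_width: 0.001
finger_force: 0.6
```

Request:
send_rows:
  deltas:
    - [[0.0057,0,0.0037],[0,0,0]]
    - [[0.0111,0,0.0077],[0,0,0]]
    - [[0.0163,0,0.012],[0,0,0]]
    - [[0.0212,0,0.0167],[0,0,0]]
    - [[0.0259,0,0.0216],[0,0,0]]

```text
t: 32.15
position: [0.4634, 0.1801, 0.1348]
eef_rot: [-0.009, 1.0, 0.0, -0.0]
contact_force: [-0.1, 0.1, 0.4]
gripper_width: -0.004
finger_force: 0.6
```

Request:
send_rows:
  deltas:
    - [[0.0043,0,0.0052],[0,0,0]]
    - [[0.0083,0,0.0106],[0,0,0]]
    - [[0.012,0,0.0163],[0,0,0]]
    - [[0.0154,0,0.0222],[0,0,0]]
    - [[0.0183,0,0.0283],[0,0,0]]

```text
t: 32.78
position: [0.449, 0.1798, 0.1121]
eef_rot: [-0.009, 1.0, 0.0, -0.0]
contact_force: [-0.7, 0.5, 1.2]
gripper_width: 0.002
finger_force: 0.6
```

```bash
python3 - <<'E'
from h import *
plan(*[(*lidpt(t),91,1) for t in np.linspace(.37,0,16)[1:]])
E
```

```text
[[[0.0011, 0.0, 0.0025], [0.0, 0.0, 0.0]], [[0.0022, 0.0, 0.0051], [0.0, 0.0, 0.0]], [[0.0032, 0.0, 0.0077], [0.0, 0.0, 0.0]], [[0.0041, 0.0, 0.0103], [0.0, 0.0, 0.0]], [[0.0049, 0.0, 0.013], [0.0, 0.0, 0.0]]]
[[[0.0008, 0.0, 0.0027], [0.0, 0.0, 0.0]], [[0.0015, 0.0, 0.0053], [0.0, 0.0, 0.0]], [[0.0022, 0.0, 0.008], [0.0, 0.0, 0.0]], [[0.0028, 0.0, 0.0108], [0.0, 0.0, 0.0]], [[0.0033, 0.0, 0.0135], [0.0, 0.0, 0.0]]]
[[[0.0005, 0.0, 0.0027], [0.0, 0.0, 0.0]], [[0.0009, 0.0, 0.0055], [0.0, 0.0, 0.0]], [[0.0012, 0.0, 0.0083], [0.0, 0.0, 0.0]], [[0.0014, 0.0, 0.011], [0.0, 0.0, 0.0]], [[0.0016, 0.0, 0.0138], [0.0, 0.0, 0.0]]]
```

Request:
send_rows:
  deltas:
    - [[0.0011,0,0.0025],[0,0,0]]
    - [[0.0022,0,0.0051],[0,0,0]]
    - [[0.0032,0,0.0077],[0,0,0]]
    - [[0.0041,0,0.0103],[0,0,0]]
    - [[0.0049,0,0.013],[0,0,0]]

```text
t: 33.4
position: [0.4453, 0.1796, 0.1019]
eef_rot: [-0.009, 1.0, 0.0, 0.0]
contact_force: [-1.5, 0.0, 1.7]
gripper_width: 0.0
finger_force: 0.5
```

Request:
send_rows:
  deltas:
    - [[0.0008,0,0.0027],[0,0,0]]
    - [[0.0015,0,0.0053],[0,0,0]]
    - [[0.0022,0,0.008],[0,0,0]]
    - [[0.0028,0,0.0108],[0,0,0]]
    - [[0.0033,0,0.0135],[0,0,0]]

```text
t: 34.02
position: [0.4426, 0.1795, 0.0911]
eef_rot: [-0.009, 1.0, 0.0, 0.0]
contact_force: [0.5, 0.4, 1.4]
gripper_width: 0.004
finger_force: 0.5
```

Request:
send_rows:
  deltas:
    - [[0.0005,0,0.0027],[0,0,0]]
    - [[0.0009,0,0.0055],[0,0,0]]
    - [[0.0012,0,0.0083],[0,0,0]]
    - [[0.0014,0,0.011],[0,0,0]]
    - [[0.0016,0,0.0138],[0,0,0]]

```text
t: 34.65
position: [0.4414, 0.1795, 0.08]
eef_rot: [-0.009, 1.0, -0.0, -0.0]
contact_force: [-0.8, -0.0, 7.5]
gripper_width: -0.001
finger_force: 4.5
```

Request:
send_rows:
  deltas:
    - [[0,0,0.001],[0,0,0]]
    - [[0,0,0.002],[0,0,0]]
    - [[0,0,0.003],[0,0,0]]
    - [[0,0,0.004],[0,0,0]]

```text
t: 35.15
position: [0.4414, 0.1795, 0.0797]
eef_rot: [-0.009, 1.0, -0.001, 0.001]
contact_force: [-6.1, -3.5, 30.2]
gripper_width: -0.001
finger_force: 15.2
```

Request:
send_rows:
  deltas:
    - [[0,0,-0.004],[0,0,0]]
    - [[0,0,-0.015],[0,0,0]]
    - [[-0.01,0,-0.06],[0,0,0]]
    - [[-0.03,0,-0.11],[0,0,0]]
    - [[-0.03,0,-0.15],[0,0,0]]

```text
t: 35.78
position: [0.4669, 0.1797, 0.1984]
eef_rot: [-0.008, 1.0, 0.001, 0.001]
contact_force: [0.4, -0.1, -0.2]
gripper_width: 0.002
finger_force: 0.0
```

Request:
send_rows:
  deltas:
    - [[0,0,0],[0,0,0]]
    - [[0,0,0],[0,0,0]]

```text
t: 36.02
position: [0.4649, 0.1791, 0.1961]
eef_rot: [-0.009, 1.0, -0.001, -0.001]
contact_force: [-0.1, 0.0, 0.1]
gripper_width: -0.0
finger_force: 0.0
```

```bash
python3 - <<'E'
from h import *
p,W=wrist(); save(p,"w7"); Q=W[(W[...,0]>.43)&(W[...,0]<.51)&(W[...,1]>.10)&(W[...,1]<.27)&(W[...,2]>.06)&(W[...,2]<.10)]
A=np.c_[Q[:,:2],np.ones(len(Q))]; print(len(Q),np.linalg.lstsq(A,Q[:,2],rcond=None)[0],np.median(Q,0))
E
```

```text
t 36.02 pos [0.4649 0.1791 0.1961] psi 90.99 zax [-0.001 -0.001 -1.   ] F [-0.1  0.   0.1] w -0.0 ff 0.0
22882 [-0.00545833 -0.00020418  0.0841469 ] [0.46749008 0.18415249 0.08153581]
```

View pics/w7.png

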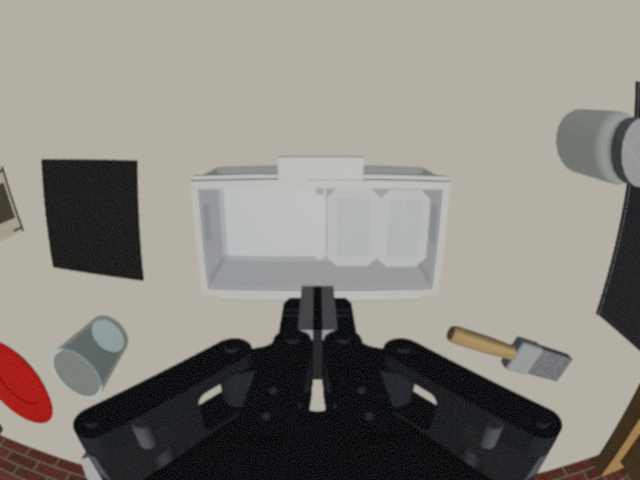

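The lid lies flat on the rim. The rib (col 320) stands just beside the packed tin (col 330), and both tins are flush at the +y end. The arm is clear, so I hand the job in.

```bash
python3 -c "
from bench import ctrl
print(ctrl.finish_job())"
```

```text
the job is handed in; nothing more can be done
None
```

The tin is packed flush against its neighbour at the +y end of the box, the lid is fully shut, and the job was handed in at about 36 s with the arm clear of everything.

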